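# Pack the gaskets from the lever arch file into the tin

## Task

The flange gaskets kept on the lever arch file are going out to a customer. Lift the file's lever so that the rings spring open, take every gasket off the posts and lay it in the round tin, together with any that lie loose on the open file, then put the lid on the tin so that it sits fully down and level, and press the lever down so that the rings are closed again; leave the other things on the counter where they are.

Things in the scene. Friction and masses are not known exactly. Their poses are not given: they have to be found in the camera images.
- file: lever arch file (A5, dark grey boards 3 mm thick) lying open, fixed to the counter; it covers x -340 to +115, y -105 to +135 mm in its own frame. Origin: on the counter, half-way between the two fixed posts; z up. The lever lies along the file's +y, the posts stand in line along y, the moving arches stand on the -x side
- file_posts (a point): point half-way between the tops of the two posts, 56 mm above the counter. The posts stand at y = -40 and +40 mm (x = 0) of the file and are 6 mm thick; a collar (18 mm diameter, top 13 mm above the counter) at the foot of each carries the gaskets
- file_shaft (a point): middle of the shaft (5 mm rod along the file's y, at x = -52 mm, 9 mm above the counter) on which the two arches turn. Closed, the arches rise to 73 mm above the counter and meet the post tops; open, they lean away to the file's -x (as far as x = -90 mm), rise to 82 mm, and the posts are free from above
- file_lever_hinge (a point): pivot of the file's lever, on its axis, 15 mm above the counter, at x = -26, y = +68 mm of the file; the axis is the file's x
- lever_tab (a point): centre of the flat thumb tab at the lever's free end: 20 mm wide (along the file's x), 20 mm long, 4 mm thick, 54 mm from the pivot along the lever and 6 mm above the lever's line. With the lever down it lies at y = +122 mm of the file, 21 mm above the counter, with 16 mm free below it; lifted, it swings up and back towards the rings
- file_lever (a joint): lever angle, rad: 0 = pressed down flat (rings closed), 1.5 = lifted upright (rings fully open). Over-centre: below 0.3 a spring holds it down (about 3 N at the tab to lift), above 0.3 the spring throws it open by itself; closing takes up to about 5 N at the tab, square to the lever, until it passes 0.3 again and stays down
- file_arch (a joint): angle of the two moving arches, rad: about 0 = rings closed, 0.97 = fully open; driven by the lever
- tin: round open aluminium tin, loose, 0.6 kg, 160 mm outside diameter, 65 mm tall, wall 3 mm, floor 4 mm thick, inside about 151 mm wide; origin: centre of its underside
- tin_rim (a point): centre of the tin's mouth, level with the top of the rim (65 mm above the tin's underside)
- lid_knob (a point): centre of the black knob (26 mm diameter, 22 mm tall, 11 mm to either end) on the tin's loose lid (0.2 kg); the knob's lower end is 6 mm above the lid's plate on a thin neck. z is the lid's upward axis
- lid_plate (a point): centre of the underside of the lid's plate (168 mm diameter, 3 mm thick), 20 mm below the knob's centre. Below it a round plug, 142 mm diameter at the plate tapering to 132 mm, reaches 6 mm down and drops inside the rim. Seated, this point is at the centre of the rim and level with it; on the counter it stands 6 mm above it
- gasket0_c (a point): centre (half-way through the thickness) of a dark grey flange gasket, the lowest of the stack that starts flat on the file's posts. Rigid oval plate 112 mm long (its own y), 48 mm wide at the middle (its own x), 6 mm thick, 55 g, with a 34 mm bore in the middle and two 12 mm bolt holes 80 mm apart along y
- gasket1_c (a point): centre (half-way through the thickness) of a dark grey flange gasket, second in the stack on the posts. Same size as gasket0
- gasket2_c (a point): centre (half-way through the thickness) of a dark grey flange gasket, third in the stack on the posts. Same size as gasket0
- gasket3_c (a point): centre (half-way through the thickness) of a dark grey flange gasket, fourth and top one of the stack on the posts; absent in some runs. Same size as gasket0
- gasket4_c (a point): centre (half-way through the thickness) of a dark grey flange gasket, starts loose, flat on the file's board beside the stack (the file's +x), 3 mm above the counter; absent in some runs. Same size as gasket0
- gasket5_c (a point): centre (half-way through the thickness) of a dark grey flange gasket, starts loose, flat on the file's boards (3 mm thick) on the far side of the arches from the posts (the file's -x); absent in some runs. Same size as gasket0
- oil_filter: bystander: white spin-on oil filter can, 76 mm diameter, 88 mm tall; origin: centre of its underside
- mug: bystander: white mug, 78 mm diameter, 92 mm tall; origin: centre of its underside
- bearing: bystander: steel bearing ring, 62 mm diameter, 17 mm tall; origin: centre of its underside
- tappet: bystander: small steel bucket tappet, 32 mm diameter, 26 mm tall; origin: centre of its underside
Mind the look-alikes: they are no part of the job. Leave any blue or green look-alike of the part that bears lid_knob alone. What is shaped like the part that bears gasket5_c but blue or green is not meant.

How it is judged:
By the outcome, as a careful person would: the job done as asked, in the order asked, and still so for the second after the job is handed in, with the robot touching nothing.
Of gasket3, gasket4, gasket5 only 1 to 3 are there at a start; the rules pass over those that are not, and their reading is None.
At some moment in a run one of lid may be knocked a few centimetres aside while the robot is not near it.
Once in a run the grip may slacken for a moment while it holds something.
It also fails if it takes over 210 s, if anything falls off the work surface, if the arm or the gripper's body presses on something with over 40 N, if the wrist force passes 120 N, or if a joint passes its speed limit or range.

## Robot

A 6-joint arm with a two-finger parallel gripper is mounted at the origin on the work surface. World frame = base frame: x ahead of the robot, y to its left, z up, the work surface at z = 0. Lengths are in m, angles in rad, forces in N, time in s.
With the tool pointing down it reaches from about 0.35 to 0.875 m from the base axis. Payload 15.5 kg.
Tool frame: the origin (TCP) lies at the centre of the arm's flange, where the gripper is bolted on; the fingertips stand 173 mm ahead of it and the grasp point (between the pads) lies 155 mm ahead of it (grasp_offset is the distance from the TCP to the grasp point, in m); z points along the fingers, y is the line along which they close (so a half turn about z gives the same grasp; the last joint's range is limited). The gripper opens to 85 mm and grips with 20 to 120 N. Pads are 22 mm wide; open, the fingers measure 114 mm over their backs; the gripper's body (76 mm by 85 mm) begins 54 mm behind the grasp point. The pads swing forward as they close: fully open they stand 13 mm farther back than shut.
Start: joints at [-1.377, 0.494, 1.345, -0, 1.302, -0.096], TCP at [0.179, -0.599, 0.405] pointing down, gripper open.
Joint ranges: [-2.91, 2.91], [-0.82, 2.16], [0.22, 2.67], [-1.22, 4.37], [0.12, 2.79], [-3.08, 3.08]. Speed limits (rad/s): [1.89, 1.89, 2.57, 3.01, 3.01, 3.01].

## Interface

Orientations are given as [roll, pitch, yaw] about the fixed x, y, z axes, in that order (R = Rz(yaw) Ry(pitch) Rx(roll)).
In Python, from station import * gives the robot as it stands.
- The arm moves only by the shell command python3 -m inch 'ROWS'. ROWS is JSON, a list of rows, each an object with "xyz": the shift along the tool's x, y, z in m, a list of three; "rot": the turn, a rotation vector about the tool's x, y, z in degrees, a list of three; "jaw": the opening, from 0 (shut) to 1 (fully open). In form: [{"xyz": [dx, dy, dz], "rot": [ax, ay, az], "jaw": jaw}, ...]. A call has 1 to 20 rows; each row is the pose to reach, as a shift and turn from the pose commanded when the call began, along the tool's axes at that moment; what a row does not reach only later rows make up. A row lasts 1/12 s, in which the tool goes at most 41.7 mm and 7.16 degrees, less where a joint would pass 70% of its speed; a pose out of reach is approached as far as the arm can. A call with a gripper value outside its range is refused whole. The fingers move at their own pace and stop on an object; the grip force is fixed at half the most. Time passes only in rows, so rows that repeat a pose let the fingers close. It gives the time, the measured TCP pose, the force, the opening and the grip force at its end, in the units of the state.
- sense(): the state, without advancing time (a new reading comes with each control period).
- capture(name): name is "scene" or "top"; returns a dict with "frame" (480x640x3 uint8, red, green, blue), "mtx" (3x3 intrinsics, pixels), "extrinsics" (4x4, takes a point from camera to world coordinates). Camera axes: x right, y up, looking along -z (the intrinsics and any distortion apply to the point x, -y, -z); pixel columns grow to the right and rows downward; lengths in m; the calibration is good to about 2 mm. A picture is of the moment at which its call begins. There is no depth.
- hand_in(): hands the job in; it is judged then, once.
The state is a dict: "t": time; "joint_positions": joint angles; "qvel": joint speeds; "effort": joint torques, N m; "ee_pos": TCP position; "tool_rot": TCP orientation; "wrist_force": force on the tool from outside, world axes, zero at the start; "moment": the same for the moment, N m; "gripper_width": finger opening in m; "gripper_force": force on a finger pad.
Only numpy, scipy, OpenCV 4.12 (cv2) and the standard library are available. Lean on these libraries where they do the work, as an engineer would, in place of code of your own. Each camera call takes 0.05 s, during which the arm holds its last target. There are 200 camera calls.

## Working session

There is one attempt and no reset: what is moved stays moved. The work goes in short steps, Python scripts to look and compute and a shell command to move; the robot and the scene stay as the last step left them, time stands still between calls to the robot, and variables do not carry over. Pictures are saved under pics/ and viewed, at most 14 in all, crops included, and the job is handed in when it is done.

```bash
ls; mkdir -p pics
python3 - <<'E'
from station import *
import cv2
for n in ("scene","top"):
    c=capture(n); cv2.imwrite(f"pics/{n}0.png",c["frame"][:,:,::-1]); print(n,c["mtx"].round(1).tolist(),c["extrinsics"].round(3).tolist(),[k for k in c])
print(sense())
E
```

```text
pics
scene [[463.7, 0.0, 313.2], [0.0, 463.7, 232.0], [0.0, 0.0, 1.0]] [[0.788, -0.444, 0.427, 0.939], [0.616, 0.555, -0.559, -0.584], [0.011, 0.703, 0.711, 0.832], [0.0, 0.0, 0.0, 1.0]] ['frame', 'mtx', 'extrinsics']
top [[466.7, 0.0, 321.4], [0.0, 466.7, 237.6], [0.0, 0.0, 1.0]] [[0.016, 0.998, -0.062, 0.402], [-1.0, 0.015, -0.019, -0.018], [-0.018, 0.062, 0.998, 1.36], [0.0, 0.0, 0.0, 1.0]] ['frame', 'mtx', 'extrinsics']
{'t': 0.1, 'joint_positions': array([-1.37650496e+00,  4.94161965e-01,  1.34605772e+00,  2.65869147e-05,
        1.30247951e+00, -9.54812556e-02]), 'qvel': array([-1.66691721e-05, -1.60787136e-03, -6.85949892e-04, -2.30758331e-03,
        9.86133382e-04,  1.04279748e-03]), 'effort': array([ 5.44105624e-04, -8.83587027e+01, -3.84559321e+01, -2.57584534e-04,
        5.20477770e-03,  1.87493958e-05]), 'ee_pos': array([ 0.17857882, -0.59881851,  0.4041382 ]), 'tool_rot': array([-3.14049359e+00, -1.31004709e-04,  2.89765487e-01]), 'wrist_force': array([ 0.82823433, -0.54448592,  0.4832292 ]), 'moment': array([-0.00603811, -0.07676241,  0.03648505]), 'gripper_force': 0.0, 'gripper_width': 0.08571105098069899}
```

View pics/scene0.png

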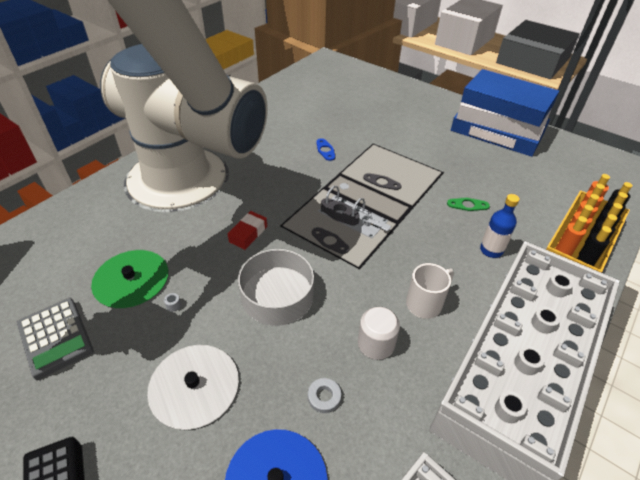

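View pics/top0.png

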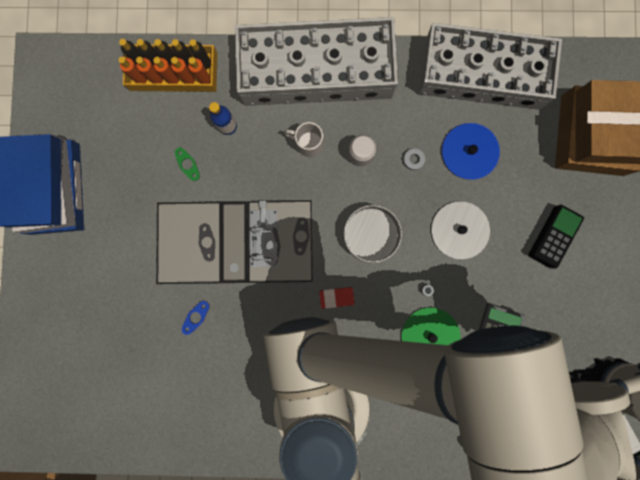

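The scene picture shows the robot, the open file at about (365,205), the tin at (277,285), the plain lid at (193,385), and blue and green lids as look-alikes. In the top picture:
- **Gaskets to take:** the stack at (270,244), a loose one at (301,236) on the +x side, and a loose one at (207,242) on the -x side.
- **Look-alike gaskets:** blue (195,317) and green (187,163), not meant.
- **Lid:** plain grey (461,230). The blue (470,150) and green (430,330) lids are not meant.
- **Tin:** (372,233).

Next is a close crop to check these choices.

```bash
cat > h.py <<'E'
from station import *
import numpy as np, cv2
def snap(n):
    c=capture(n); return c["frame"][:,:,::-1].copy(),c["mtx"],c["extrinsics"]
def p2w(u,v,z,K,E):
    d=E[:3,:3]@np.array([(u-K[0,2])/K[0,0],-(v-K[1,2])/K[1,1],-1.]); o=E[:3,3]
    return o+d*(z-o[2])/d[2]
def w2p(p,K,E):
    q=E[:3,:3].T@(np.asarray(p,float)-E[:3,3]); return np.array([K[0,2]+K[0,0]*q[0]/-q[2],K[1,2]-K[1,1]*q[1]/-q[2]])
def fmap(fx,fy,z,F):  # F=(x,y,yaw)
    c,s=np.cos(F[2]),np.sin(F[2]); return np.array([F[0]+c*fx-s*fy,F[1]+s*fx+c*fy,z])
def crop(img,x0,y0,w,h,k,name):
    cv2.imwrite(name,cv2.resize(img[y0:y0+h,x0:x0+w],None,fx=k,fy=k,interpolation=cv2.INTER_CUBIC))
E
python3 - <<'E'
from h import *
f,K,E=snap("top")
crop(f,150,190,200,105,4,"pics/c1.png")
s,Ks,Es=snap("scene")
crop(s,275,135,180,140,4,"pics/c2.png")
for n,u,v,z in [("file ll",157,203,.003),("tl",157,283,.003),("tr",312,283,.003),("ur",312,202,.003),("tin",372,233,.065),("lid",461,230,.026)]:
    print(n,p2w(u,v,z,K,E).round(4))
E
```

```text
file ll [0.5815 0.4928 0.003 ]
tl [0.3469 0.4838 0.003 ]
tr [0.3545 0.032  0.003 ]
ur [0.5907 0.0361 0.003 ]
tin [ 0.4978 -0.1346  0.065 ]
lid [ 0.513  -0.3913  0.026 ]
```

View pics/c1.png

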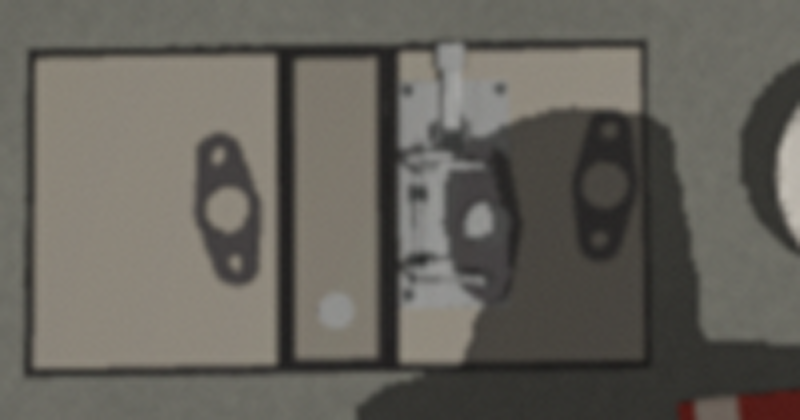

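View pics/c2.png

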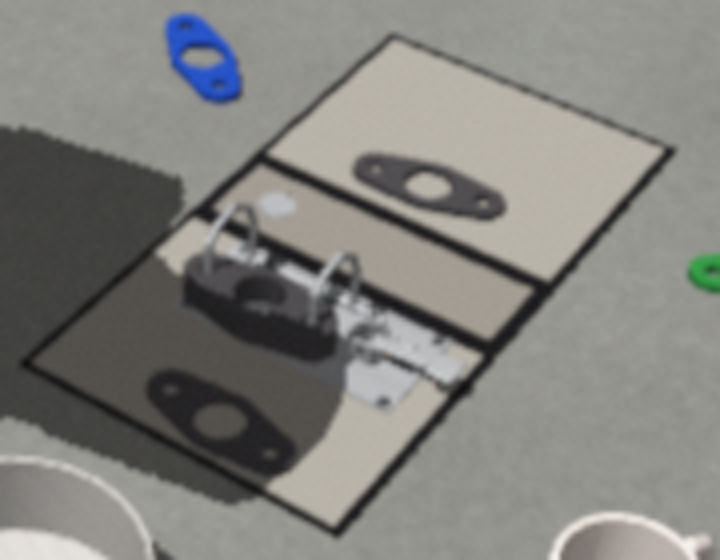

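The crops confirm the targets. The dark grey gaskets are loose ones at c1 (604,186) and (228,209), plus the stack at (480,218). The lever lies along the file's +y with its tab at c1 (452,55). The blue and green ones lie off the file.

```bash
cat >> h.py <<'E'
def c2p(U,V,x0,y0,k): return ((U+.5)/k-.5+x0,(V+.5)/k-.5+y0)
def tri(obs): # least squares point from [(u,v,K,E)]
    A=np.zeros((3,3));b=np.zeros(3)
    for u,v,K,E in obs:
        d=E[:3,:3]@np.array([(u-K[0,2])/K[0,0],-(v-K[1,2])/K[1,1],-1.]); d/=np.linalg.norm(d)
        P=np.eye(3)-np.outer(d,d); A+=P; b+=P@E[:3,3]
    return np.linalg.solve(A,b)
def go(x,y,zg,yaw,g=.155):
    """print shift in tool axes (m) and turn about tool z (deg) to bring grasp point to x,y,zg"""
    s=sense(); from scipy.spatial.transform import Rotation as R
    r=R.from_euler('xyz',s["tool_rot"]); d=np.array([x,y,zg+g])-s["ee_pos"]
    y0=s["tool_rot"][2]; a=(yaw-y0+np.pi/2)%np.pi-np.pi/2
    print("go",(x,y,zg),"shift",r.inv().apply(d).round(4).tolist(),"rotz",round(float(-np.degrees(a)),1))
E
python3 - <<'E'
from h import *
from scipy.optimize import least_squares
f,K,E=snap("top"); s,Ks,Es=snap("scene")
T=lambda U,V:c2p(U,V,150,190,4); S=lambda U,V:c2p(U,V,275,135,4)
fc=[(-.34,.135),(-.34,-.105),(.115,-.105),(.115,.135)]
tc=[T(29,50),T(29,374),T(650,366),T(646,43)]; sc=[S(673,150),S(393,35),S(25,362),S(340,535)]
def res(p,both=(1,1)):
    r=[]
    for (a,b),t,q in zip(fc,tc,sc):
        w=fmap(a,b,.003,p)
        if both[0]: r+=list(w2p(w,K,E)-t)
        if both[1]: r+=list(w2p(w,Ks,Es)-q)
    return np.array(r)
for b in ((1,1),(1,0),(0,1)):
    o=least_squares(res,[.46,.15,-1.57],args=(b,)); print(b,o.x.round(4),np.abs(o.fun).max().round(2))
    if b==(1,1): F=o.x
np.save("F.npy",F)
for n,q,z in [("g4",[(T(604,186),S(222,421)),(T(608,131),S(272,455)),(T(599,240),S(169,387))],.009),("g5",[(T(228,209),S(430,186)),(T(217,157),S(487,205)),(T(236,263),S(375,171))],.009)]:
    for t,sx in q: print(n,p2w(*t,z,K,E).round(4),p2w(*sx,z,Ks,Es).round(4))
for N in (3,4):
    w=fmap(0,0,.013+.006*N,F); p=w2p(w,Ks,Es); q=w2p(w,K,E); print(N,w.round(4),((p-[275,135])*4).round(),((q-[150,190])*4).round())
tab=fmap(-.026,.122,.021,F); print("tab",tab.round(4),((w2p(tab,K,E)-[150,190])*4).round(),((w2p(tab,Ks,Es)-[275,135])*4).round())
# lid & tin
g=cv2.cvtColor(f,cv2.COLOR_BGR2GRAY); gs=cv2.cvtColor(s,cv2.COLOR_BGR2GRAY)
for n,im,seed,KK,EE,z,th in [("lid top",f,(445,215),K,E,.009,150),("lid sc",s,(170,370),Ks,Es,.009,150)]:
    g=cv2.cvtColor(im,cv2.COLOR_BGR2GRAY); m=(g>th).astype(np.uint8); n_,lab,st,c=cv2.connectedComponentsWithStats(m)
    l=lab[seed[1],seed[0]]; cs,_=cv2.findContours((lab==l).astype(np.uint8),cv2.RETR_EXTERNAL,cv2.CHAIN_APPROX_NONE)
    W=np.array([p2w(u,v,z,KK,EE)[:2] for u,v in cv2.convexHull(max(cs,key=len))[:,0]]); print(n,st[l],cv2.minEnclosingCircle((W*1e3).astype(np.float32)))
crop(s,130,230,200,200,3,"pics/c3.png")
E
```

```text
(1, 1) [ 0.4605  0.1506 -1.5405] 1.28
(1, 0) [ 0.4598  0.1491 -1.542 ] 0.87
(0, 1) [ 0.4604  0.1527 -1.5393] 0.77
g4 [0.4897 0.0672 0.009 ] [0.4929 0.0676 0.009 ]
g4 [0.5298 0.065  0.009 ] [0.5335 0.0637 0.009 ]
g4 [0.4505 0.0701 0.009 ] [0.4495 0.0706 0.009 ]
g5 [0.4688 0.3408 0.009 ] [0.471  0.3424 0.009 ]
g5 [0.5067 0.35   0.009 ] [0.5131 0.3495 0.009 ]
g5 [0.4296 0.3337 0.009 ] [0.4316 0.3322 0.009 ]
3 [0.4605 0.1506 0.031 ] [258. 299.] [483. 222.]
4 [0.4605 0.1506 0.037 ] [259. 292.] [482. 221.]
tab [0.5816 0.1803 0.021 ] [448.  54.] [443. 368.]
lid top [ 432  202   58   57 2461] ((514.588134765625, -395.0933532714844), 83.0379867553711)
lid sc [  117   242   280   238 14825] ((559.6536254882812, -254.23367309570312), 287.30328369140625)
```

View pics/c3.png

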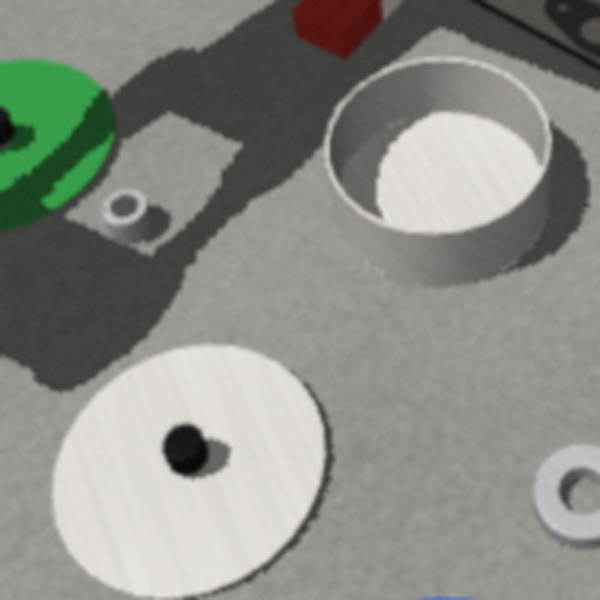

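The crop shows the plain lid with its knob at c3 (185,450) and the tin's rim at c3 (438,147). Next I compute the tin's position and the first shift to the tab.

Run:
```python
from h import *
f,K,E=snap("top"); s,Ks,Es=snap("scene"); F=np.load("F.npy")
W=np.array([p2w(*c2p(U,V,130,230,3),.065,Ks,Es)[:2] for U,V in [(325,150),(551,150),(440,57),(436,235),(350,205),(528,205)]])
A=np.c_[2*W,np.ones(len(W))]; o=np.linalg.lstsq(A,(W**2).sum(1),rcond=None)[0]; print("tin sc",o[:2],np.sqrt(o[2]+o[0]**2+o[1]**2))
print("knob sc",p2w(*c2p(186,450,130,230,3),.026,Ks,Es),"knob top",p2w(461,229.5,.026,K,E))
crop(f,335,190,170,85,4,"pics/c4.png")
t=fmap(-.026,.122,.021,F); go(t[0],t[1],.12,F[2]+np.pi/2); go(t[0],t[1],.022,F[2]+np.pi/2)
```

```text
tin sc [ 0.49888639 -0.13520129] 0.08079517810684736
knob sc [ 0.51525511 -0.39442952  0.026     ] knob top [ 0.51444722 -0.39132476  0.026     ]
go (np.float64(0.5816280032019074), np.float64(0.18028314236466125), 0.12) shift [0.6089, -0.6315, 0.1297] rotz 14.9
go (np.float64(0.5816280032019074), np.float64(0.18028314236466125), 0.022) shift [0.6089, -0.6315, 0.2277] rotz 14.9
```

View pics/c4.png

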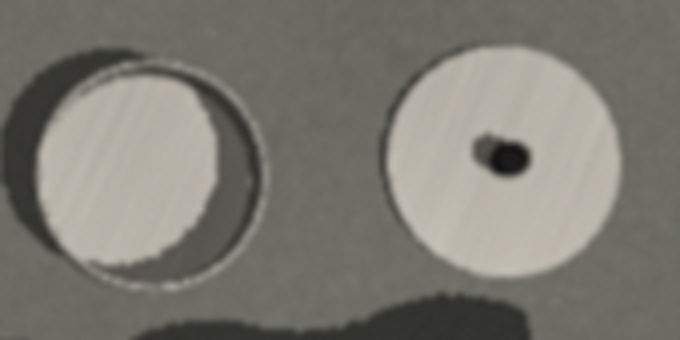

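The top crop gives the tin's centre at c4 (152,175) and the lid's knob at (510,158), which agrees with the scene camera. Now I go above the tab.

```bash
python3 -m inch '[{"xyz":[0.304,-0.316,0.0],"rot":[0,0,15],"jaw":0.55},{"xyz":[0.304,-0.316,0.0],"rot":[0,0,15],"jaw":0.55},{"xyz":[0.304,-0.316,0.0],"rot":[0,0,15],"jaw":0.55},{"xyz":[0.304,-0.316,0.0],"rot":[0,0,15],"jaw":0.55},{"xyz":[0.304,-0.316,0.0],"rot":[0,0,15],"jaw":0.55},{"xyz":[0.304,-0.316,0.0],"rot":[0,0,15],"jaw":0.55},{"xyz":[0.304,-0.316,0.0],"rot":[0,0,15],"jaw":0.55},{"xyz":[0.304,-0.316,0.0],"rot":[0,0,15],"jaw":0.55},{"xyz":[0.609,-0.632,0.0],"rot":[0,0,15],"jaw":0.55},{"xyz":[0.609,-0.632,0.0],"rot":[0,0,15],"jaw":0.55},{"xyz":[0.609,-0.632,0.0],"rot":[0,0,15],"jaw":0.55},{"xyz":[0.609,-0.632,0.1],"rot":[0,0,15],"jaw":0.55},{"xyz":[0.609,-0.632,0.1],"rot":[0,0,15],"jaw":0.55},{"xyz":[0.609,-0.632,0.13],"rot":[0,0,15],"jaw":0.55},{"xyz":[0.609,-0.632,0.13],"rot":[0,0,15],"jaw":0.55},{"xyz":[0.609,-0.632,0.13],"rot":[0,0,15],"jaw":0.55},{"xyz":[0.609,-0.632,0.13],"rot":[0,0,15],"jaw":0.55},{"xyz":[0.609,-0.632,0.13],"rot":[0,0,15],"jaw":0.55},{"xyz":[0.609,-0.632,0.13],"rot":[0,0,15],"jaw":0.55},{"xyz":[0.609,-0.632,0.13],"rot":[0,0,15],"jaw":0.55}]'
```

```text
t: 2.07
ee_pos: [0.5541, 0.1286, 0.294]
tool_rot: [3.142, -0.0, 0.028]
wrist_force: [0.1, -0.6, 0.9]
gripper_width: 0.0468
gripper_force: 0.0
```

Run:
```python
from h import *
F=np.load("F.npy"); t=fmap(-.026,.122,.021,F); go(t[0],t[1],.10,F[2]+np.pi/2); go(t[0],t[1],.022,F[2]+np.pi/2)
s,Ks,Es=snap("scene"); crop(s,290,100,200,150,4,"pics/d1.png"); x=sense(); print(x["t"],x["ee_pos"],x["tool_rot"],x["gripper_width"])
```

```text
go (np.float64(0.5816280032019074), np.float64(0.18028314236466125), 0.1) shift [0.029, -0.0509, 0.039] rotz -0.1
go (np.float64(0.5816280032019074), np.float64(0.18028314236466125), 0.022) shift [0.0289, -0.0509, 0.117] rotz -0.1
2.1167 [0.55639268 0.1334387  0.29203715] [-3.13985059e+00 -9.83107021e-04  2.98101357e-02] 0.046823051556545446
```

```bash
python3 -m inch '[{"xyz":[0,0,0],"rot":[0,0,0],"jaw":0.55},{"xyz":[0,0,0],"rot":[0,0,0],"jaw":0.55},{"xyz":[0,0,0],"rot":[0,0,0],"jaw":0.55}]'
python3 - <<'E'
from h import *
F=np.load("F.npy"); t=fmap(-.026,.122,.021,F); go(t[0],t[1],.10,F[2]+np.pi/2); go(t[0],t[1],.022,F[2]+np.pi/2)
E
```

```text
t: 2.37
ee_pos: [0.5532, 0.1259, 0.2949]
tool_rot: [3.141, 0.0, 0.028]
wrist_force: [-0.4, -0.2, 0.1]
gripper_width: 0.0469
gripper_force: 0.0
go (np.float64(0.5816280032019074), np.float64(0.18028314236466125), 0.1) shift [0.0299, -0.0536, 0.0399] rotz -0.1
go (np.float64(0.5816280032019074), np.float64(0.18028314236466125), 0.022) shift [0.0299, -0.0536, 0.1179] rotz -0.1
```

```bash
python3 -m inch '[{"xyz":[0.030,-0.0535,0.02],"rot":[0,0,0],"jaw":0.55},{"xyz":[0.030,-0.0535,0.04],"rot":[0,0,0],"jaw":0.55},{"xyz":[0.030,-0.0535,0.07],"rot":[0,0,0],"jaw":0.55},{"xyz":[0.030,-0.0535,0.09],"rot":[0,0,0],"jaw":0.55},{"xyz":[0.030,-0.0535,0.105],"rot":[0,0,0],"jaw":0.55},{"xyz":[0.030,-0.0535,0.113],"rot":[0,0,0],"jaw":0.55},{"xyz":[0.030,-0.0535,0.113],"rot":[0,0,0],"jaw":0.55},{"xyz":[0.030,-0.0535,0.113],"rot":[0,0,0],"jaw":0.55},{"xyz":[0.030,-0.0535,0.113],"rot":[0,0,0],"jaw":0},{"xyz":[0.030,-0.0535,0.113],"rot":[0,0,0],"jaw":0},{"xyz":[0.030,-0.0535,0.113],"rot":[0,0,0],"jaw":0},{"xyz":[0.030,-0.0535,0.113],"rot":[0,0,0],"jaw":0},{"xyz":[0.030,-0.0535,0.113],"rot":[0,0,0],"jaw":0},{"xyz":[0.030,-0.0535,0.113],"rot":[0,0,0],"jaw":0}]'
```

```text
t: 3.53
ee_pos: [0.5825, 0.1802, 0.183]
tool_rot: [3.141, -0.002, 0.028]
wrist_force: [-0.2, -9.2, 8.1]
gripper_width: 0.0179
gripper_force: 58.3
```

```bash
python3 -m inch '[{"xyz":[-0.001,0,-0.005],"rot":[0,0,0],"jaw":0},{"xyz":[-0.002,0,-0.010],"rot":[0,0,0],"jaw":0},{"xyz":[-0.004,0,-0.015],"rot":[0,0,0],"jaw":0},{"xyz":[-0.006,0,-0.019],"rot":[0,0,0],"jaw":0},{"xyz":[-0.008,0,-0.022],"rot":[0,0,0],"jaw":0},{"xyz":[-0.010,0,-0.026],"rot":[0,0,0],"jaw":0},{"xyz":[-0.013,0,-0.030],"rot":[0,0,0],"jaw":0},{"xyz":[-0.013,0,-0.030],"rot":[0,0,0],"jaw":0}]'
```

```text
t: 4.2
ee_pos: [0.5676, 0.1798, 0.2119]
tool_rot: [3.14, 0.003, 0.028]
wrist_force: [-5.8, -8.0, -8.0]
gripper_width: 0.0172
gripper_force: 58.8
```

```bash
python3 -m inch '[{"xyz":[0,0,0],"rot":[0,0,0],"jaw":0.55},{"xyz":[0,0,0],"rot":[0,0,0],"jaw":0.55},{"xyz":[0,0,0],"rot":[0,0,0],"jaw":0.55},{"xyz":[0,0,0],"rot":[0,0,0],"jaw":0.55},{"xyz":[0,0,0],"rot":[0,0,0],"jaw":0.55},{"xyz":[0,0,-0.04],"rot":[0,0,0],"jaw":0.55},{"xyz":[0,0,-0.08],"rot":[0,0,0],"jaw":0.7},{"xyz":[0,0,-0.12],"rot":[0,0,0],"jaw":0.75},{"xyz":[0,0,-0.14],"rot":[0,0,0],"jaw":0.75},{"xyz":[0,0,-0.14],"rot":[0,0,0],"jaw":0.75},{"xyz":[0,0,-0.14],"rot":[0,0,0],"jaw":0.75}]'
python3 - <<'E'
from h import *
s,Ks,Es=snap("scene"); crop(s,290,120,160,130,4,"pics/d2.png"); F=np.load("F.npy")
x=sense();print(x["gripper_width"])
go(*fmap(0,0,.10,F),F[2]+np.pi/2)
E
```

```text
t: 5.12
ee_pos: [0.5692, 0.1805, 0.353]
tool_rot: [-3.141, -0.003, 0.028]
wrist_force: [1.3, 0.5, -0.3]
gripper_width: 0.0642
gripper_force: 0.0
0.0641010075394753
go (np.float64(0.4604708437294964), np.float64(0.15060246331958616), np.float64(0.1)) shift [-0.1092, 0.0268, 0.0966] rotz -0.1
```

View pics/d2.png

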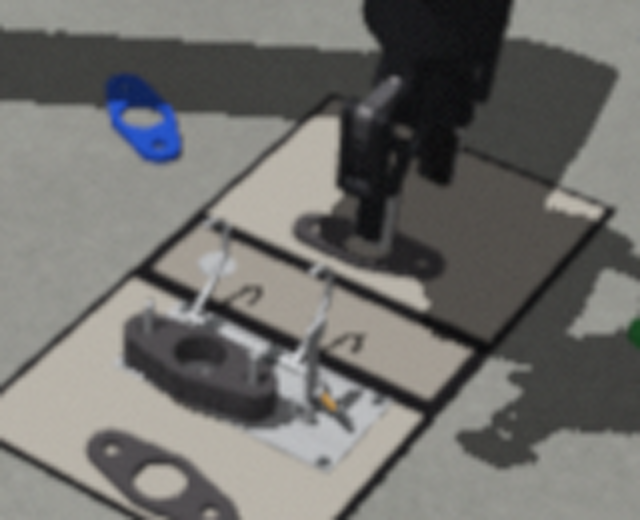

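The picture shows both arches leaning back and the lever upright, so the rings are open. The stack stands free on the posts with its bore at d2 (203,350), and that height fits four gaskets. Next I grip the stack.

```bash
python3 -m inch '[{"xyz":[-0.04,0.01,0.0],"rot":[0,0,0],"jaw":0.72},{"xyz":[-0.08,0.02,0.02],"rot":[0,0,0],"jaw":0.72},{"xyz":[-0.109,0.027,0.04],"rot":[0,0,0],"jaw":0.72},{"xyz":[-0.109,0.027,0.08],"rot":[0,0,0],"jaw":0.72},{"xyz":[-0.109,0.027,0.12],"rot":[0,0,0],"jaw":0.72},{"xyz":[-0.109,0.027,0.15],"rot":[0,0,0],"jaw":0.72},{"xyz":[-0.109,0.027,0.165],"rot":[0,0,0],"jaw":0.72},{"xyz":[-0.109,0.027,0.174],"rot":[0,0,0],"jaw":0.72},{"xyz":[-0.109,0.027,0.174],"rot":[0,0,0],"jaw":0.72},{"xyz":[-0.109,0.027,0.174],"rot":[0,0,0],"jaw":0.72},{"xyz":[-0.109,0.027,0.174],"rot":[0,0,0],"jaw":0.72}]'
```

```text
t: 6.08
ee_pos: [0.4611, 0.1505, 0.1784]
tool_rot: [-3.141, -0.001, 0.028]
wrist_force: [-0.1, -0.2, -0.2]
gripper_width: 0.0616
gripper_force: 0.0
```

No contact on the way down. I close the jaws and check before lifting.

```bash
python3 -m inch '[{"xyz":[0,0,0],"rot":[0,0,0],"jaw":0.5},{"xyz":[0,0,0],"rot":[0,0,0],"jaw":0.3},{"xyz":[0,0,0],"rot":[0,0,0],"jaw":0},{"xyz":[0,0,0],"rot":[0,0,0],"jaw":0},{"xyz":[0,0,0],"rot":[0,0,0],"jaw":0},{"xyz":[0,0,0],"rot":[0,0,0],"jaw":0}]'
```

```text
t: 6.58
ee_pos: [0.4611, 0.1505, 0.1788]
tool_rot: [-3.141, -0.002, 0.028]
wrist_force: [-1.1, -0.3, 8.2]
gripper_width: 0.0475
gripper_force: 60.4
```

```bash
python3 -m inch '[{"xyz":[0,0,-0.01],"rot":[0,0,0],"jaw":0},{"xyz":[0,0,-0.03],"rot":[0,0,0],"jaw":0},{"xyz":[0,0,-0.06],"rot":[0,0,0],"jaw":0},{"xyz":[0,0,-0.09],"rot":[0,0,0],"jaw":0},{"xyz":[0,0,-0.12],"rot":[0,0,0],"jaw":0},{"xyz":[0,0,-0.12],"rot":[0,0,0],"jaw":0},{"xyz":[0,0,-0.12],"rot":[0,0,0],"jaw":0},{"xyz":[0,0,-0.12],"rot":[0,0,0],"jaw":0}]'
python3 - <<'E'
from h import *
s,Ks,Es=snap("scene"); crop(s,275,100,180,160,4,"pics/d3.png"); F=np.load("F.npy")
x=sense();print(x["gripper_width"],x["wrist_force"])
go(.499,-.135,.14,F[2]+np.pi/2);go(.499,-.135,.016,F[2]+np.pi/2)
E
```

```text
t: 7.25
ee_pos: [0.4605, 0.1503, 0.2979]
tool_rot: [-3.142, -0.0, 0.028]
wrist_force: [-0.3, -0.9, -2.0]
gripper_width: 0.0469
gripper_force: 62.7
0.04750920657014283 [ 0.53442746 -0.66374333 -2.06056637]
go (0.499, -0.135, 0.14) shift [0.0306, 0.2863, 0.0023] rotz -0.1
go (0.499, -0.135, 0.016) shift [0.0307, 0.2863, 0.1263] rotz -0.1
```

View pics/d3.png

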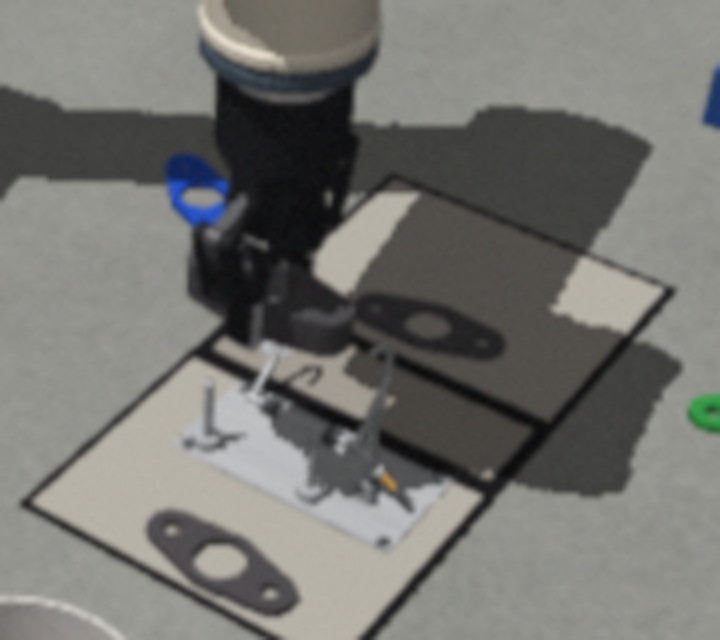

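The posts are empty and all four gaskets are in the grip (about 2.1 N). I carry them to the tin.

```bash
python3 -m inch '[{"xyz":[0.005,0.04,0],"rot":[0,0,0],"jaw":0},{"xyz":[0.01,0.08,0],"rot":[0,0,0],"jaw":0},{"xyz":[0.015,0.12,0],"rot":[0,0,0],"jaw":0},{"xyz":[0.02,0.16,0],"rot":[0,0,0],"jaw":0},{"xyz":[0.025,0.20,0],"rot":[0,0,0],"jaw":0},{"xyz":[0.030,0.24,0],"rot":[0,0,0],"jaw":0},{"xyz":[0.031,0.27,0],"rot":[0,0,0],"jaw":0},{"xyz":[0.031,0.286,0],"rot":[0,0,0],"jaw":0},{"xyz":[0.031,0.286,0],"rot":[0,0,0],"jaw":0},{"xyz":[0.031,0.286,0.03],"rot":[0,0,0],"jaw":0},{"xyz":[0.031,0.286,0.06],"rot":[0,0,0],"jaw":0},{"xyz":[0.031,0.286,0.09],"rot":[0,0,0],"jaw":0},{"xyz":[0.031,0.286,0.11],"rot":[0,0,0],"jaw":0},{"xyz":[0.031,0.286,0.12],"rot":[0,0,0],"jaw":0},{"xyz":[0.031,0.286,0.12],"rot":[0,0,0],"jaw":0},{"xyz":[0.031,0.286,0.12],"rot":[0,0,0],"jaw":0}]'
```

```text
t: 8.63
ee_pos: [0.4995, -0.1341, 0.177]
tool_rot: [-3.141, 0.002, 0.028]
wrist_force: [-0.5, -1.0, -1.9]
gripper_width: 0.0472
gripper_force: 63.0
```

```bash
python3 -m inch '[{"xyz":[0,0,0.002],"rot":[0,0,0],"jaw":0},{"xyz":[0,0,0.003],"rot":[0,0,0],"jaw":0},{"xyz":[0,0,0.003],"rot":[0,0,0],"jaw":0.6},{"xyz":[0,0,0.003],"rot":[0,0,0],"jaw":0.7},{"xyz":[0,0,0.003],"rot":[0,0,0],"jaw":0.75},{"xyz":[0,0,0.003],"rot":[0,0,0],"jaw":0.75},{"xyz":[0,0,0.003],"rot":[0,0,0],"jaw":0.75},{"xyz":[0,0,-0.02],"rot":[0,0,0],"jaw":0.75},{"xyz":[0,0,-0.05],"rot":[0,0,0],"jaw":0.75},{"xyz":[0,0,-0.09],"rot":[0,0,0],"jaw":0.72},{"xyz":[0,0,-0.12],"rot":[0,0,0],"jaw":0.72},{"xyz":[0,0,-0.12],"rot":[0,0,0],"jaw":0.72},{"xyz":[0,0,-0.12],"rot":[0,0,0],"jaw":0.72}]'
python3 - <<'E'
from h import *
F=np.load("F.npy")
# gasket4: centre mean of both cams; long axis from holes -> tool yaw along it
a=np.arctan2(.0644-.0703,.5316-.4500); print("g4 yaw",a)
go(.4913,.0674,.10,a);go(.4913,.0674,.012,a)
E
```

```text
t: 9.72
ee_pos: [0.5002, -0.1347, 0.2993]
tool_rot: [3.14, -0.003, 0.028]
wrist_force: [0.3, -0.6, -0.6]
gripper_width: 0.0612
gripper_force: 0.0
g4 yaw -0.07217831712980437
go (0.4913, 0.0674, 0.1) shift [-0.0033, -0.2024, 0.044] rotz 5.7
go (0.4913, 0.0674, 0.012) shift [-0.0036, -0.2025, 0.132] rotz 5.7
```

```bash
python3 -m inch '[{"xyz":[-0.001,-0.04,0],"rot":[0,0,3],"jaw":0.68},{"xyz":[-0.001,-0.08,0],"rot":[0,0,5.7],"jaw":0.68},{"xyz":[-0.002,-0.12,0],"rot":[0,0,5.7],"jaw":0.68},{"xyz":[-0.003,-0.16,0],"rot":[0,0,5.7],"jaw":0.68},{"xyz":[-0.003,-0.19,0.02],"rot":[0,0,5.7],"jaw":0.68},{"xyz":[-0.0035,-0.2025,0.05],"rot":[0,0,5.7],"jaw":0.68},{"xyz":[-0.0035,-0.2025,0.085],"rot":[0,0,5.7],"jaw":0.68},{"xyz":[-0.0035,-0.2025,0.11],"rot":[0,0,5.7],"jaw":0.68},{"xyz":[-0.0035,-0.2025,0.122],"rot":[0,0,5.7],"jaw":0.68},{"xyz":[-0.0035,-0.2025,0.122],"rot":[0,0,5.7],"jaw":0.68},{"xyz":[-0.0035,-0.2025,0.122],"rot":[0,0,5.7],"jaw":0.68},{"xyz":[-0.0035,-0.2025,0.122],"rot":[0,0,5.7],"jaw":0.68}]'
```

```text
t: 10.72
ee_pos: [0.4901, 0.0677, 0.1746]
tool_rot: [3.141, 0.002, -0.071]
wrist_force: [-0.1, -0.3, 0.3]
gripper_width: 0.0583
gripper_force: 0.0
```

```bash
python3 -m inch '[{"xyz":[0,0,0.001],"rot":[0,0,0],"jaw":0.68},{"xyz":[0,0,0.002],"rot":[0,0,0],"jaw":0.68},{"xyz":[0,0,0.003],"rot":[0,0,0],"jaw":0.68},{"xyz":[0,0,0.003],"rot":[0,0,0],"jaw":0.68}]';python3 -m inch '[{"xyz":[0,0,0.001],"rot":[0,0,0],"jaw":0.68},{"xyz":[0,0,0.002],"rot":[0,0,0],"jaw":0.68},{"xyz":[0,0,0.002],"rot":[0,0,0],"jaw":0.68}]'
```

```text
t: 11.05
ee_pos: [0.4906, 0.0677, 0.1725]
tool_rot: [-3.142, 0.0, -0.072]
wrist_force: [0.8, 0.1, -0.3]
gripper_width: 0.058
gripper_force: 0.0
t: 11.3
ee_pos: [0.4906, 0.0677, 0.1716]
tool_rot: [-3.141, -0.001, -0.071]
wrist_force: [-4.6, -0.7, 25.7]
gripper_width: 0.0582
gripper_force: 12.6
```

```bash
python3 -m inch '[{"xyz":[0,0,-0.003],"rot":[0,0,0],"jaw":0.68},{"xyz":[0,0,-0.0035],"rot":[0,0,0],"jaw":0.68},{"xyz":[0,0,-0.0035],"rot":[0,0,0],"jaw":0.6},{"xyz":[0,0,-0.0035],"rot":[0,0,0],"jaw":0.4},{"xyz":[0,0,-0.0035],"rot":[0,0,0],"jaw":0},{"xyz":[0,0,-0.0035],"rot":[0,0,0],"jaw":0},{"xyz":[0,0,-0.0035],"rot":[0,0,0],"jaw":0},{"xyz":[0,0,-0.0035],"rot":[0,0,0],"jaw":0}]'
```

```text
t: 11.97
ee_pos: [0.4907, 0.0677, 0.1745]
tool_rot: [-3.142, -0.001, -0.071]
wrist_force: [-2.1, 0.1, 16.7]
gripper_width: 0.046
gripper_force: 58.8
```

```bash
python3 -m inch '[{"xyz":[0,0,-0.01],"rot":[0,0,0],"jaw":0},{"xyz":[0,0,-0.03],"rot":[0,0,0],"jaw":0},{"xyz":[0,0,-0.06],"rot":[0,0,0],"jaw":0},{"xyz":[0,0,-0.09],"rot":[0,0,0],"jaw":0},{"xyz":[0,0,-0.12],"rot":[0,0,0],"jaw":0},{"xyz":[0,0,-0.12],"rot":[0,0,0],"jaw":0},{"xyz":[0,0,-0.12],"rot":[0,0,0],"jaw":0},{"xyz":[0,0,-0.12],"rot":[0,0,0],"jaw":0}]'
python3 - <<'E'
from h import *
s,Ks,Es=snap("scene"); f,K,E=snap("top")
A=s[120:300,220:400]; B=f[190:280,150:350]
cv2.imwrite("pics/d4.png",np.hstack([cv2.resize(A,(400,400)),cv2.resize(f[190:290,330:430],(400,400))]))
x=sense();print(x["gripper_width"],x["wrist_force"],x["t"])
go(.499,-.135,.14,0.03);go(.499,-.135,.045,0.03)
E
```

```text
t: 12.63
ee_pos: [0.4904, 0.0677, 0.294]
tool_rot: [3.142, 0.0, -0.071]
wrist_force: [-1.0, 1.0, -0.4]
gripper_width: 0.0452
gripper_force: 62.4
0.045657496726552005 [-1.24321716 -0.12166831 -1.71574046] 12.7333
go (0.499, -0.135, 0.14) shift [0.0232, 0.2015, -0.0018] rotz -5.8
go (0.499, -0.135, 0.045) shift [0.0234, 0.2015, 0.0932] rotz -5.8
```

View pics/d4.png

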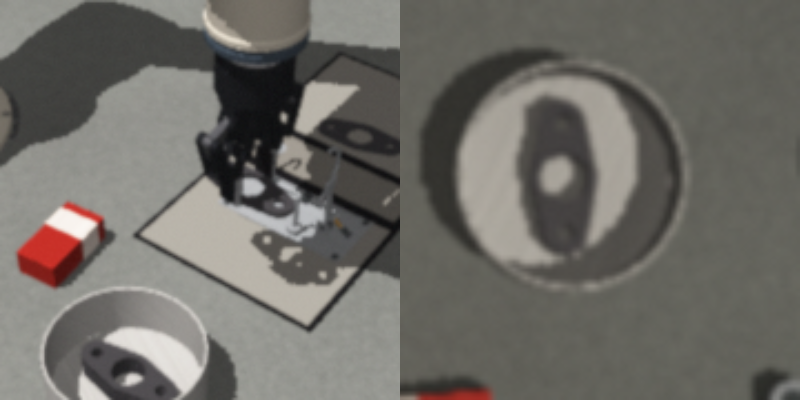

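The gasket is held between the pads, with the left panel showing it below the gripper at (255,190). The right panel shows the stack lying flat in the tin with its bore at (555,175). I place this gasket on top.

```bash
python3 -m inch '[{"xyz":[0.004,0.04,0],"rot":[0,0,-3],"jaw":0},{"xyz":[0.009,0.08,0],"rot":[0,0,-5.8],"jaw":0},{"xyz":[0.014,0.12,0],"rot":[0,0,-5.8],"jaw":0},{"xyz":[0.019,0.16,0],"rot":[0,0,-5.8],"jaw":0},{"xyz":[0.023,0.19,0],"rot":[0,0,-5.8],"jaw":0},{"xyz":[0.0235,0.201,0],"rot":[0,0,-5.8],"jaw":0},{"xyz":[0.0235,0.201,0.02],"rot":[0,0,-5.8],"jaw":0},{"xyz":[0.0235,0.201,0.05],"rot":[0,0,-5.8],"jaw":0},{"xyz":[0.0235,0.201,0.075],"rot":[0,0,-5.8],"jaw":0},{"xyz":[0.0235,0.201,0.088],"rot":[0,0,-5.8],"jaw":0},{"xyz":[0.0235,0.201,0.092],"rot":[0,0,-5.8],"jaw":0},{"xyz":[0.0235,0.201,0.092],"rot":[0,0,-5.8],"jaw":0},{"xyz":[0.0235,0.201,0.092],"rot":[0,0,-5.8],"jaw":0},{"xyz":[0.0235,0.201,0.092],"rot":[0,0,-5.8],"jaw":0}]'
```

```text
t: 13.9
ee_pos: [0.4998, -0.1343, 0.2022]
tool_rot: [-3.142, 0.0, 0.03]
wrist_force: [-0.3, 0.3, 0.1]
gripper_width: 0.0457
gripper_force: 62.4
```

```bash
python3 -m inch '[{"xyz":[0,0,0.001],"rot":[0,0,0],"jaw":0.6},{"xyz":[0,0,0.001],"rot":[0,0,0],"jaw":0.68},{"xyz":[0,0,0.001],"rot":[0,0,0],"jaw":0.7},{"xyz":[0,0,0.001],"rot":[0,0,0],"jaw":0.7},{"xyz":[0,0,0.001],"rot":[0,0,0],"jaw":0.7},{"xyz":[0,0,-0.02],"rot":[0,0,0],"jaw":0.7},{"xyz":[0,0,-0.06],"rot":[0,0,0],"jaw":0.7},{"xyz":[0,0,-0.10],"rot":[0,0,0],"jaw":0.7},{"xyz":[0,0,-0.11],"rot":[0,0,0],"jaw":0.7},{"xyz":[0,0,-0.11],"rot":[0,0,0],"jaw":0.7},{"xyz":[0,0,-0.11],"rot":[0,0,0],"jaw":0.7}]'
python3 - <<'E'
from h import *
a=np.arctan2(.3498-.3330,.5099-.4306); print("g5 yaw",a)
go(.470,.3416,.10,a);go(.470,.3416,.0195,a)
E
```

```text
t: 14.82
ee_pos: [0.4997, -0.1344, 0.3126]
tool_rot: [3.141, -0.001, 0.03]
wrist_force: [-0.6, -0.1, -0.2]
gripper_width: 0.0604
gripper_force: 0.0
g5 yaw 0.20876695451417812
go (0.47, 0.3416, 0.1) shift [-0.0156, -0.4767, 0.0573] rotz -10.3
go (0.47, 0.3416, 0.0195) shift [-0.0157, -0.4768, 0.1378] rotz -10.3
```

```bash
python3 -m inch '[{"xyz":[-0.001,-0.04,0],"rot":[0,0,-5],"jaw":0.68},{"xyz":[-0.002,-0.08,0],"rot":[0,0,-10.3],"jaw":0.68},{"xyz":[-0.004,-0.12,0],"rot":[0,0,-10.3],"jaw":0.68},{"xyz":[-0.005,-0.16,0],"rot":[0,0,-10.3],"jaw":0.68},{"xyz":[-0.006,-0.20,0],"rot":[0,0,-10.3],"jaw":0.68},{"xyz":[-0.008,-0.24,0],"rot":[0,0,-10.3],"jaw":0.68},{"xyz":[-0.009,-0.28,0],"rot":[0,0,-10.3],"jaw":0.68},{"xyz":[-0.010,-0.32,0],"rot":[0,0,-10.3],"jaw":0.68},{"xyz":[-0.012,-0.36,0],"rot":[0,0,-10.3],"jaw":0.68},{"xyz":[-0.013,-0.40,0],"rot":[0,0,-10.3],"jaw":0.68},{"xyz":[-0.014,-0.44,0],"rot":[0,0,-10.3],"jaw":0.68},{"xyz":[-0.0155,-0.470,0.01],"rot":[0,0,-10.3],"jaw":0.68},{"xyz":[-0.0155,-0.4765,0.04],"rot":[0,0,-10.3],"jaw":0.68},{"xyz":[-0.0155,-0.4765,0.08],"rot":[0,0,-10.3],"jaw":0.68},{"xyz":[-0.0155,-0.4765,0.11],"rot":[0,0,-10.3],"jaw":0.68},{"xyz":[-0.0155,-0.4765,0.13],"rot":[0,0,-10.3],"jaw":0.68},{"xyz":[-0.0155,-0.4765,0.137],"rot":[0,0,-10.3],"jaw":0.68},{"xyz":[-0.0155,-0.4765,0.137],"rot":[0,0,-10.3],"jaw":0.68},{"xyz":[-0.0155,-0.4765,0.137],"rot":[0,0,-10.3],"jaw":0.68},{"xyz":[-0.0155,-0.4765,0.137],"rot":[0,0,-10.3],"jaw":0.68}]'
```

```text
t: 16.48
ee_pos: [0.47, 0.3412, 0.1748]
tool_rot: [3.141, 0.001, 0.209]
wrist_force: [-0.1, -0.1, -0.6]
gripper_width: 0.0578
gripper_force: 0.0
```

```bash
python3 -m inch '[{"xyz":[0,0,0.001],"rot":[0,0,0],"jaw":0.6},{"xyz":[0,0,0.001],"rot":[0,0,0],"jaw":0.4},{"xyz":[0,0,0.001],"rot":[0,0,0],"jaw":0},{"xyz":[0,0,0.001],"rot":[0,0,0],"jaw":0},{"xyz":[0,0,0.001],"rot":[0,0,0],"jaw":0},{"xyz":[0,0,0.001],"rot":[0,0,0],"jaw":0}]'
```

```text
t: 16.98
ee_pos: [0.4701, 0.3413, 0.1745]
tool_rot: [-3.142, -0.0, 0.209]
wrist_force: [-1.1, -1.4, 5.0]
gripper_width: 0.0457
gripper_force: 61.0
```

```bash
python3 -m inch '[{"xyz":[0,0,-0.01],"rot":[0,0,0],"jaw":0},{"xyz":[0,0,-0.03],"rot":[0,0,0],"jaw":0},{"xyz":[0,0,-0.06],"rot":[0,0,0],"jaw":0},{"xyz":[0,0,-0.10],"rot":[0,0,0],"jaw":0},{"xyz":[0,0,-0.135],"rot":[0,0,0],"jaw":0},{"xyz":[0,0,-0.135],"rot":[0,0,0],"jaw":0},{"xyz":[0,0,-0.135],"rot":[0,0,0],"jaw":0},{"xyz":[0,0,-0.135],"rot":[0,0,0],"jaw":0}]'
python3 - <<'E'
from h import *
s,Ks,Es=snap("scene"); f,K,E=snap("top")
cv2.imwrite("pics/d5.png",np.hstack([cv2.resize(s[100:280,280:460],(400,400)),cv2.resize(s[230:330,230:330],(400,400))]))
go(.4997,-.1344,.155,0.03);go(.4997,-.1344,.0525,0.03)
E
```

```text
t: 17.65
ee_pos: [0.4698, 0.3412, 0.3094]
tool_rot: [-3.142, -0.0, 0.21]
wrist_force: [0.2, 0.4, -1.3]
gripper_width: 0.0458
gripper_force: 61.7
go (0.4997, -0.1344, 0.155) shift [-0.0695, 0.4714, -0.0014] rotz 10.3
go (0.4997, -0.1344, 0.0525) shift [-0.0693, 0.4713, 0.1011] rotz 10.3
```

View pics/d5.png

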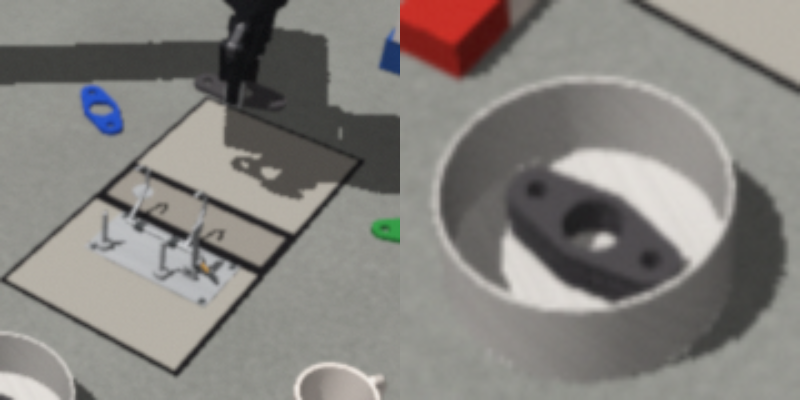

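The last loose gasket is in the grip, at (235,90) in the left panel. The right panel shows five stacked neatly in the tin, with the bore at (600,222).

```bash
python3 -m inch '[{"xyz":[-0.006,0.04,0],"rot":[0,0,5],"jaw":0},{"xyz":[-0.012,0.08,0],"rot":[0,0,10.3],"jaw":0},{"xyz":[-0.018,0.12,0],"rot":[0,0,10.3],"jaw":0},{"xyz":[-0.024,0.16,0],"rot":[0,0,10.3],"jaw":0},{"xyz":[-0.030,0.20,0],"rot":[0,0,10.3],"jaw":0},{"xyz":[-0.036,0.24,0],"rot":[0,0,10.3],"jaw":0},{"xyz":[-0.042,0.28,0],"rot":[0,0,10.3],"jaw":0},{"xyz":[-0.048,0.32,0],"rot":[0,0,10.3],"jaw":0},{"xyz":[-0.054,0.36,0],"rot":[0,0,10.3],"jaw":0},{"xyz":[-0.060,0.40,0],"rot":[0,0,10.3],"jaw":0},{"xyz":[-0.066,0.44,0],"rot":[0,0,10.3],"jaw":0},{"xyz":[-0.0694,0.4713,0],"rot":[0,0,10.3],"jaw":0},{"xyz":[-0.0694,0.4713,0],"rot":[0,0,10.3],"jaw":0},{"xyz":[-0.0694,0.4713,0.03],"rot":[0,0,10.3],"jaw":0},{"xyz":[-0.0694,0.4713,0.06],"rot":[0,0,10.3],"jaw":0},{"xyz":[-0.0694,0.4713,0.085],"rot":[0,0,10.3],"jaw":0},{"xyz":[-0.0694,0.4713,0.099],"rot":[0,0,10.3],"jaw":0},{"xyz":[-0.0694,0.4713,0.101],"rot":[0,0,10.3],"jaw":0},{"xyz":[-0.0694,0.4713,0.101],"rot":[0,0,10.3],"jaw":0},{"xyz":[-0.0694,0.4713,0.101],"rot":[0,0,10.3],"jaw":0}]'
```

```text
t: 19.42
ee_pos: [0.4999, -0.1338, 0.2072]
tool_rot: [-3.141, 0.002, 0.03]
wrist_force: [-0.2, 0.2, -0.5]
gripper_width: 0.0456
gripper_force: 61.8
```

```bash
python3 -m inch '[{"xyz":[0,0,0],"rot":[0,0,0],"jaw":0.6},{"xyz":[0,0,0],"rot":[0,0,0],"jaw":0.68},{"xyz":[0,0,0],"rot":[0,0,0],"jaw":0.7},{"xyz":[0,0,0],"rot":[0,0,0],"jaw":0.7},{"xyz":[0,0,0],"rot":[0,0,0],"jaw":0.7},{"xyz":[0,0,-0.02],"rot":[0,0,0],"jaw":0.7},{"xyz":[0,0.01,-0.06],"rot":[0,0,0],"jaw":0.7},{"xyz":[0,0.05,-0.09],"rot":[0,0,0],"jaw":0.7},{"xyz":[0,0.09,-0.10],"rot":[0,0,0],"jaw":0.7},{"xyz":[0,0.13,-0.10],"rot":[0,0,0],"jaw":0.7},{"xyz":[0,0.13,-0.10],"rot":[0,0,0],"jaw":0.7},{"xyz":[0,0.13,-0.10],"rot":[0,0,0],"jaw":0.7},{"xyz":[0,0.13,-0.10],"rot":[0,0,0],"jaw":0.7}]'
python3 - <<'E'
from h import *
s,Ks,Es=snap("scene"); f,K,E=snap("top")
cv2.imwrite("pics/d6.png",np.hstack([cv2.resize(s[230:430,130:330],(400,400),interpolation=cv2.INTER_CUBIC),cv2.resize(f[170:290,335:505][:, :],(400,282),interpolation=cv2.INTER_CUBIC)[:282].copy() if 0 else cv2.resize(f[165:295,390:520],(400,400),interpolation=cv2.INTER_CUBIC)]))
E
```

```text
t: 20.5
ee_pos: [0.5037, -0.2639, 0.3079]
tool_rot: [-3.141, 0.001, 0.029]
wrist_force: [-0.1, 0.7, -1.6]
gripper_width: 0.0597
gripper_force: 0.0
```

View pics/d6.png

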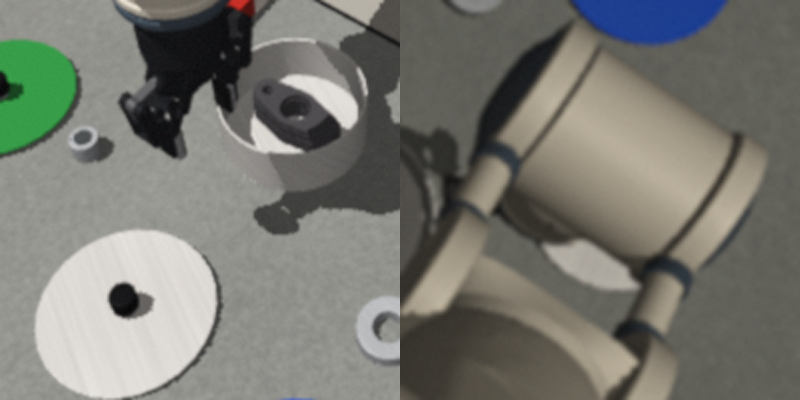

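The knob is still at d6 (124,300) and the tin's rim is where it was, so neither has been knocked. The six gaskets lie in the tin. I go to the knob.

Run:
```python
from h import *
go(.515,-.393,.03,0.03)
```

```text
go (0.515, -0.393, 0.03) shift [0.0073, 0.1305, 0.1226] rotz 0.0
```

```bash
python3 -m inch '[{"xyz":[0.004,0.04,0],"rot":[0,0,0],"jaw":0.6},{"xyz":[0.007,0.08,0],"rot":[0,0,0],"jaw":0.6},{"xyz":[0.0075,0.12,0],"rot":[0,0,0],"jaw":0.6},{"xyz":[0.0075,0.1305,0.02],"rot":[0,0,0],"jaw":0.6},{"xyz":[0.0075,0.1305,0.06],"rot":[0,0,0],"jaw":0.6},{"xyz":[0.0075,0.1305,0.09],"rot":[0,0,0],"jaw":0.6},{"xyz":[0.0075,0.1305,0.11],"rot":[0,0,0],"jaw":0.6},{"xyz":[0.0075,0.1305,0.121],"rot":[0,0,0],"jaw":0.6},{"xyz":[0.0075,0.1305,0.121],"rot":[0,0,0],"jaw":0.6},{"xyz":[0.0075,0.1305,0.121],"rot":[0,0,0],"jaw":0.6},{"xyz":[0.0075,0.1305,0.121],"rot":[0,0,0],"jaw":0.4},{"xyz":[0.0075,0.1305,0.121],"rot":[0,0,0],"jaw":0.2},{"xyz":[0.0075,0.1305,0.121],"rot":[0,0,0],"jaw":0},{"xyz":[0.0075,0.1305,0.121],"rot":[0,0,0],"jaw":0},{"xyz":[0.0075,0.1305,0.121],"rot":[0,0,0],"jaw":0},{"xyz":[0.0075,0.1305,0.121],"rot":[0,0,0],"jaw":0}]'
```

```text
t: 21.93
ee_pos: [0.516, -0.3944, 0.189]
tool_rot: [3.14, -0.002, 0.03]
wrist_force: [-0.6, 1.4, 9.2]
gripper_width: 0.0242
gripper_force: 58.4
```

```bash
python3 -m inch '[{"xyz":[0,0,-0.01],"rot":[0,0,0],"jaw":0},{"xyz":[0,0,-0.03],"rot":[0,0,0],"jaw":0},{"xyz":[0,0,-0.06],"rot":[0,0,0],"jaw":0},{"xyz":[0,0,-0.09],"rot":[0,0,0],"jaw":0},{"xyz":[0,0,-0.115],"rot":[0,0,0],"jaw":0},{"xyz":[0,0,-0.115],"rot":[0,0,0],"jaw":0},{"xyz":[0,0,-0.115],"rot":[0,0,0],"jaw":0},{"xyz":[0,0,-0.115],"rot":[0,0,0],"jaw":0}]'
python3 - <<'E'
from h import *
go(.4993,-.1362,.145,0.03);go(.4993,-.1362,.095,0.03)
E
```

```text
t: 22.6
ee_pos: [0.5152, -0.394, 0.3023]
tool_rot: [-3.142, 0.0, 0.03]
wrist_force: [-0.2, 0.8, -2.1]
gripper_width: 0.024
gripper_force: 59.2
go (0.4993, -0.1362, 0.145) shift [-0.0082, -0.2581, 0.0023] rotz -0.0
go (0.4993, -0.1362, 0.095) shift [-0.0082, -0.2581, 0.0523] rotz -0.0
```

```bash
python3 -m inch '[{"xyz":[-0.001,-0.035,0],"rot":[0,0,0],"jaw":0},{"xyz":[-0.002,-0.07,0],"rot":[0,0,0],"jaw":0},{"xyz":[-0.003,-0.105,0],"rot":[0,0,0],"jaw":0},{"xyz":[-0.004,-0.14,0],"rot":[0,0,0],"jaw":0},{"xyz":[-0.005,-0.175,0],"rot":[0,0,0],"jaw":0},{"xyz":[-0.006,-0.21,0],"rot":[0,0,0],"jaw":0},{"xyz":[-0.007,-0.24,0],"rot":[0,0,0],"jaw":0},{"xyz":[-0.008,-0.258,0],"rot":[0,0,0],"jaw":0},{"xyz":[-0.008,-0.258,0],"rot":[0,0,0],"jaw":0},{"xyz":[-0.008,-0.258,0.02],"rot":[0,0,0],"jaw":0},{"xyz":[-0.008,-0.258,0.035],"rot":[0,0,0],"jaw":0},{"xyz":[-0.008,-0.258,0.040],"rot":[0,0,0],"jaw":0},{"xyz":[-0.008,-0.258,0.040],"rot":[0,0,0],"jaw":0},{"xyz":[-0.008,-0.258,0.040],"rot":[0,0,0],"jaw":0},{"xyz":[-0.008,-0.258,0.040],"rot":[0,0,0],"jaw":0}]'
python3 - <<'E'
from h import *
s,Ks,Es=snap("scene"); crop(s,220,210,120,120,5,"pics/d7.png"); x=sense(); print(x["ee_pos"],x["gripper_width"],x["wrist_force"])
for z in (.065,0): 
  print("tin L/R c",((w2p([.499-.08*.788,-.1352-.08*.616,z],Ks,Es)-[220,210])*5).round(),((w2p([.499+.08*.788,-.1352+.08*.616,z],Ks,Es)-[220,210])*5).round())
E
```

```text
t: 23.85
ee_pos: [0.5, -0.1369, 0.2626]
tool_rot: [3.141, -0.0, 0.029]
wrist_force: [-0.7, 0.0, -2.1]
gripper_width: 0.0241
gripper_force: 59.5
[ 0.49998147 -0.13684761  0.26276531] 0.024052544873410645 [ 0.32812749  0.86985932 -2.48269285]
tin L/R c [ 93. 333.] [471. 336.]
tin L/R c [109. 426.] [469. 429.]
```

View pics/d7.png

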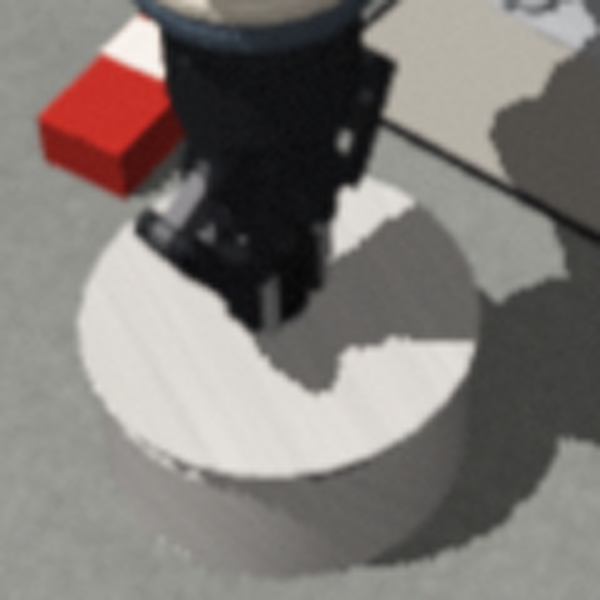

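The lid hangs level above the tin, spanning d7 columns 78 to 480 with the tin's rim at 93 to 471, so it's centred to about 1 mm. I lower it.

```bash
python3 -m inch '[{"xyz":[0,0,0.003],"rot":[0,0,0],"jaw":0},{"xyz":[0,0,0.006],"rot":[0,0,0],"jaw":0},{"xyz":[0,0,0.009],"rot":[0,0,0],"jaw":0},{"xyz":[0,0,0.011],"rot":[0,0,0],"jaw":0},{"xyz":[0,0,0.012],"rot":[0,0,0],"jaw":0},{"xyz":[0,0,0.012],"rot":[0,0,0],"jaw":0},{"xyz":[0,0,0.012],"rot":[0,0,0],"jaw":0}]';python3 -m inch '[{"xyz":[0,0,0.001],"rot":[0,0,0],"jaw":0},{"xyz":[0,0,0.002],"rot":[0,0,0],"jaw":0},{"xyz":[0,0,0.002],"rot":[0,0,0],"jaw":0},{"xyz":[0,0,0.002],"rot":[0,0,0],"jaw":0}]'
```

```text
t: 24.48
ee_pos: [0.4998, -0.1365, 0.2501]
tool_rot: [-3.142, 0.0, 0.03]
wrist_force: [-0.8, -0.1, -2.9]
gripper_width: 0.0239
gripper_force: 59.5
t: 24.82
ee_pos: [0.4998, -0.1366, 0.2482]
tool_rot: [3.142, -0.0, 0.03]
wrist_force: [-0.4, 0.1, -1.9]
gripper_width: 0.0238
gripper_force: 59.4
```

```bash
python3 -m inch '[{"xyz":[0,0,0.001],"rot":[0,0,0],"jaw":0},{"xyz":[0,0,0.002],"rot":[0,0,0],"jaw":0},{"xyz":[0,0,0.002],"rot":[0,0,0],"jaw":0},{"xyz":[0,0,0.002],"rot":[0,0,0],"jaw":0}]'
```

```text
t: 25.15
ee_pos: [0.4997, -0.1365, 0.2479]
tool_rot: [3.141, -0.001, 0.03]
wrist_force: [-9.7, 2.9, 39.4]
gripper_width: 0.0242
gripper_force: 64.1
```

Contact comes at the predicted seated height (TCP z 0.248). I release and back off.

```bash
python3 -m inch '[{"xyz":[0,0,-0.002],"rot":[0,0,0],"jaw":0},{"xyz":[0,0,-0.002],"rot":[0,0,0],"jaw":0.3},{"xyz":[0,0,-0.002],"rot":[0,0,0],"jaw":0.5},{"xyz":[0,0,-0.002],"rot":[0,0,0],"jaw":0.55},{"xyz":[0,0,-0.002],"rot":[0,0,0],"jaw":0.55},{"xyz":[0,0,-0.03],"rot":[0,0,0],"jaw":0.55},{"xyz":[0,0,-0.07],"rot":[0,0,0],"jaw":0.55},{"xyz":[0,-0.03,-0.09],"rot":[0,0,0],"jaw":0.55},{"xyz":[0,-0.07,-0.10],"rot":[0,0,0],"jaw":0.55},{"xyz":[0,-0.11,-0.10],"rot":[0,0,0],"jaw":0.55},{"xyz":[0,-0.15,-0.10],"rot":[0,0,0],"jaw":0.55},{"xyz":[0,-0.19,-0.10],"rot":[0,0,0],"jaw":0.55},{"xyz":[0,-0.19,-0.10],"rot":[0,0,0],"jaw":0.55},{"xyz":[0,-0.19,-0.10],"rot":[0,0,0],"jaw":0.55}]'
python3 - <<'E'
from h import *
s,Ks,Es=snap("scene")
A=cv2.resize(s[210:330,220:340],(400,400),interpolation=cv2.INTER_CUBIC)
for z,r in ((.065,.084),(.068,.084),(0.,.08)):
    for a in np.linspace(0,2*np.pi,60):
        u=(w2p([.4985+r*np.cos(a),-.136+r*np.sin(a),z],Ks,Es)-[220,210])*400/120; cv2.circle(A,tuple(int(i) for i in u.round()),1,(0,0,255) if z else (255,0,0),-1)
B=cv2.resize(s[120:260,290:430],(400,400),interpolation=cv2.INTER_CUBIC)
cv2.imwrite("pics/d8.png",np.hstack([A,B]))
F=np.load("F.npy")
# tab, lever angles
for th in (1.5,1.2,.9,.6,.3,0,-.03):
    y=.068+.054*np.cos(th)-.006*np.sin(th); z=.015+.054*np.sin(th)+.006*np.cos(th)
    w=fmap(-.026,y,z,F); print(th,w.round(4)); 
    if th==1.5: go(*w,F[2]+np.pi/2)
E
```

```text
t: 26.32
ee_pos: [0.4939, 0.0552, 0.3461]
tool_rot: [-3.142, 0.0, 0.034]
wrist_force: [-0.0, -0.9, -0.2]
gripper_width: 0.0473
gripper_force: 0.0
1.5 [0.5255 0.1786 0.0693]
go (np.float64(0.5254885745122837), np.float64(0.17858318357692882), np.float64(0.06928915248662515)) shift [0.0354, -0.1236, 0.1217] rotz 0.1
1.2 [0.5416 0.1791 0.0675]
0.9 [0.5565 0.1795 0.061 ]
0.6 [0.5688 0.1799 0.0504]
0.3 [0.5774 0.1802 0.0367]
0 [0.5816 0.1803 0.021 ]
-0.03 [0.5818 0.1803 0.0194]
```

View pics/d8.png

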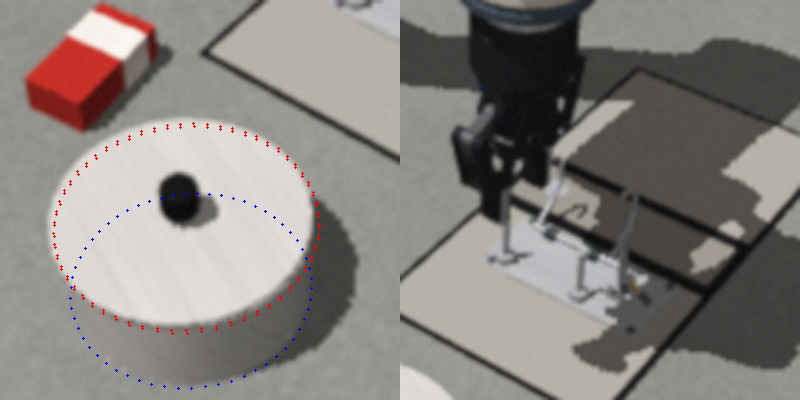

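The left panel shows the lid level on the tin, with its plate edge within about 2 mm of the predicted seated outline (red dots). The right panel shows the rings still open and the lever upright near (625,250). Now I take hold of the upright tab.

```bash
python3 -m inch '[{"xyz":[0.012,-0.04,0],"rot":[0,0,0],"jaw":0.55},{"xyz":[0.024,-0.08,0],"rot":[0,0,0],"jaw":0.55},{"xyz":[0.0355,-0.115,0],"rot":[0,0,0],"jaw":0.55},{"xyz":[0.0355,-0.1235,0.01],"rot":[0,0,0],"jaw":0.55},{"xyz":[0.0355,-0.1235,0.04],"rot":[0,0,0],"jaw":0.55},{"xyz":[0.0355,-0.1235,0.07],"rot":[0,0,0],"jaw":0.55},{"xyz":[0.0355,-0.1235,0.10],"rot":[0,0,0],"jaw":0.55},{"xyz":[0.0355,-0.1235,0.12],"rot":[0,0,0],"jaw":0.55},{"xyz":[0.0355,-0.1235,0.12],"rot":[0,0,0],"jaw":0.55},{"xyz":[0.0355,-0.1235,0.12],"rot":[0,0,0],"jaw":0.55},{"xyz":[0.0355,-0.1235,0.12],"rot":[0,0,0],"jaw":0.3},{"xyz":[0.0355,-0.1235,0.12],"rot":[0,0,0],"jaw":0},{"xyz":[0.0355,-0.1235,0.12],"rot":[0,0,0],"jaw":0},{"xyz":[0.0355,-0.1235,0.12],"rot":[0,0,0],"jaw":0},{"xyz":[0.0355,-0.1235,0.12],"rot":[0,0,0],"jaw":0}]'
```

```text
t: 27.62
ee_pos: [0.5265, 0.1779, 0.2278]
tool_rot: [-3.141, -0.003, 0.03]
wrist_force: [-0.7, -0.4, 6.9]
gripper_width: 0.0182
gripper_force: 58.3
```

```bash
python3 -m inch '[{"xyz":[0.0082,0,0.0003],"rot":[0,0,0],"jaw":0},{"xyz":[0.0162,0,0.0018],"rot":[0,0,0],"jaw":0},{"xyz":[0.0239,0,0.0045],"rot":[0,0,0],"jaw":0},{"xyz":[0.031,0,0.0083],"rot":[0,0,0],"jaw":0},{"xyz":[0.0376,0,0.0131],"rot":[0,0,0],"jaw":0},{"xyz":[0.0433,0,0.0189],"rot":[0,0,0],"jaw":0},{"xyz":[0.0482,0,0.0254],"rot":[0,0,0],"jaw":0},{"xyz":[0.0519,0,0.0326],"rot":[0,0,0],"jaw":0},{"xyz":[0.0547,0,0.0403],"rot":[0,0,0],"jaw":0},{"xyz":[0.056,0,0.0475],"rot":[0,0,0],"jaw":0},{"xyz":[0.056,0,0.0475],"rot":[0,0,0],"jaw":0},{"xyz":[0.056,0,0.0475],"rot":[0,0,0],"jaw":0},{"xyz":[0.056,0,0.0475],"rot":[0,0,0],"jaw":0}]'
```

```text
t: 28.7
ee_pos: [0.5844, 0.1796, 0.1811]
tool_rot: [-3.141, -0.008, 0.03]
wrist_force: [10.2, -1.2, 9.1]
gripper_width: 0.016
gripper_force: 91.0
```

```bash
python3 -m inch '[{"xyz":[0,0,0],"rot":[0,0,0],"jaw":0.2},{"xyz":[0,0,0],"rot":[0,0,0],"jaw":0.4},{"xyz":[0,0,0],"rot":[0,0,0],"jaw":0.5},{"xyz":[0,0,0],"rot":[0,0,0],"jaw":0.5},{"xyz":[0,0,0],"rot":[0,0,0],"jaw":0.5},{"xyz":[0,0,-0.03],"rot":[0,0,0],"jaw":0.5},{"xyz":[0,0,-0.07],"rot":[0,0,0],"jaw":0.5},{"xyz":[0,0,-0.11],"rot":[0,0,0],"jaw":0.5},{"xyz":[0,0,-0.15],"rot":[0,0,0],"jaw":0.5},{"xyz":[0,0,-0.19],"rot":[0,0,0],"jaw":0.5},{"xyz":[0,0,-0.19],"rot":[0,0,0],"jaw":0.5},{"xyz":[0,0,-0.19],"rot":[0,0,0],"jaw":0.5}]'
python3 - <<'E'
from h import *
s,Ks,Es=snap("scene"); f,K,E=snap("top")
A=cv2.resize(s[150:260,290:400],(400,400),interpolation=cv2.INTER_CUBIC)
B=cv2.resize(s[190:330,215:355],(400,400),interpolation=cv2.INTER_CUBIC)
cv2.imwrite("pics/d9.png",np.hstack([A,B]))
F=np.load("F.npy")
for th in (0,.2):
    y=.068+.054*np.cos(th)-.006*np.sin(th); z=.015+.054*np.sin(th)+.006*np.cos(th)
    print(th,((w2p(fmap(-.026,y,z,F),Ks,Es)-[290,150])*400/110).round())
for y in (-.04,.04): print("post top",((w2p(fmap(0,y,.056,F),Ks,Es)-[290,150])*400/110).round())
E
```

```text
t: 29.7
ee_pos: [0.5822, 0.1796, 0.3711]
tool_rot: [-3.141, -0.004, 0.03]
wrist_force: [0.2, -0.0, -1.6]
gripper_width: 0.0427
gripper_force: 0.0
0 [348. 280.]
0.2 [347. 268.]
post top [135. 168.]
post top [231. 214.]
```

View pics/d9.png

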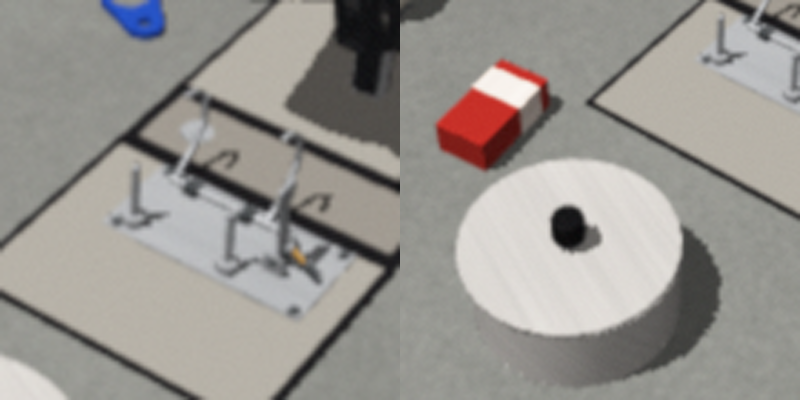

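The lid sits level on the tin, but the left panel shows the lever still upright: the tab slipped out of the pads. I'll push it over with the closed fingertips instead, starting on the ring side of the tab.

Run:
```python
from h import *
F=np.load("F.npy"); go(*fmap(-.026,.0467,.0855,F),F[2]+np.pi/2)
```

```text
go (np.float64(0.5063625022607957), np.float64(0.17800402672838872), np.float64(0.0855)) shift [-0.075, -0.0008, 0.1276] rotz -0.0
```

```bash
python3 -m inch '[{"xyz":[-0.03,0,0],"rot":[0,0,0],"jaw":0},{"xyz":[-0.06,0,0],"rot":[0,0,0],"jaw":0},{"xyz":[-0.076,0,0],"rot":[0,0,0],"jaw":0},{"xyz":[-0.076,0,0.01],"rot":[0,0,0],"jaw":0},{"xyz":[-0.076,0,0.04],"rot":[0,0,0],"jaw":0},{"xyz":[-0.076,0,0.07],"rot":[0,0,0],"jaw":0},{"xyz":[-0.076,0,0.10],"rot":[0,0,0],"jaw":0},{"xyz":[-0.076,0,0.12],"rot":[0,0,0],"jaw":0},{"xyz":[-0.076,0,0.1275],"rot":[0,0,0],"jaw":0},{"xyz":[-0.076,0,0.1275],"rot":[0,0,0],"jaw":0},{"xyz":[-0.076,0,0.1275],"rot":[0,0,0],"jaw":0}]'; python3 -m inch '[{"xyz":[0.004,0,0],"rot":[0,0,0],"jaw":0},{"xyz":[0.007,0,0],"rot":[0,0,0],"jaw":0},{"xyz":[0.007,0,0],"rot":[0,0,0],"jaw":0},{"xyz":[0.007,0,0],"rot":[0,0,0],"jaw":0}]'
```

```text
t: 30.72
ee_pos: [0.5061, 0.1772, 0.241]
tool_rot: [3.141, 0.001, 0.03]
wrist_force: [0.2, -0.2, 0.1]
gripper_width: 0.0003
gripper_force: 0.0
t: 31.05
ee_pos: [0.5132, 0.1775, 0.2419]
tool_rot: [-3.141, -0.001, 0.03]
wrist_force: [-1.9, 0.5, 1.4]
gripper_width: 0.0004
gripper_force: 1.2
```

```bash
python3 -m inch '[{"xyz":[0.0079,0,0],"rot":[0,0,0],"jaw":0},{"xyz":[0.0157,0,0.0011],"rot":[0,0,0],"jaw":0},{"xyz":[0.0232,0,0.0034],"rot":[0,0,0],"jaw":0},{"xyz":[0.0304,0,0.0068],"rot":[0,0,0],"jaw":0},{"xyz":[0.0304,0,0.0068],"rot":[0,0,0],"jaw":0},{"xyz":[0.0304,0,0.0068],"rot":[0,0,0],"jaw":0}]'
```

```text
t: 31.55
ee_pos: [0.5439, 0.1784, 0.2342]
tool_rot: [-3.141, -0.001, 0.03]
wrist_force: [-1.8, -0.6, 4.4]
gripper_width: -0.0
gripper_force: 1.9
```

```bash
python3 -m inch '[{"xyz":[0.0065,0,0.0044],"rot":[0,0,0],"jaw":0},{"xyz":[0.0123,0,0.0097],"rot":[0,0,0],"jaw":0},{"xyz":[0.0172,0,0.0159],"rot":[0,0,0],"jaw":0},{"xyz":[0.0212,0,0.0227],"rot":[0,0,0],"jaw":0},{"xyz":[0.0245,0,0.030],"rot":[0,0,0],"jaw":0},{"xyz":[0.028,0,0.036],"rot":[0,0,0],"jaw":0},{"xyz":[0.0296,0,0.039],"rot":[0,0,0],"jaw":0},{"xyz":[0.0296,0,0.039],"rot":[0,0,0],"jaw":0},{"xyz":[0.0296,0,0.039],"rot":[0,0,0],"jaw":0},{"xyz":[0.0296,0,0.039],"rot":[0,0,0],"jaw":0}]'
```

```text
t: 32.38
ee_pos: [0.5723, 0.1792, 0.1957]
tool_rot: [3.141, 0.001, 0.03]
wrist_force: [-8.9, -1.1, 19.5]
gripper_width: -0.0
gripper_force: 9.8
```

```bash
python3 -m inch '[{"xyz":[0,0,-0.03],"rot":[0,0,0],"jaw":0},{"xyz":[0,0,-0.07],"rot":[0,0,0],"jaw":0},{"xyz":[0,0,-0.11],"rot":[0,0,0],"jaw":0},{"xyz":[0,0,-0.15],"rot":[0,0,0],"jaw":0},{"xyz":[-0.01,-0.04,-0.18],"rot":[0,0,0],"jaw":0},{"xyz":[-0.04,-0.08,-0.18],"rot":[0,0,0],"jaw":0},{"xyz":[-0.06,-0.12,-0.18],"rot":[0,0,0],"jaw":0},{"xyz":[-0.08,-0.16,-0.18],"rot":[0,0,0],"jaw":0},{"xyz":[-0.1,-0.2,-0.18],"rot":[0,0,0],"jaw":0},{"xyz":[-0.1,-0.2,-0.18],"rot":[0,0,0],"jaw":0},{"xyz":[-0.1,-0.2,-0.18],"rot":[0,0,0],"jaw":0}]'
python3 - <<'E'
from h import *
s,Ks,Es=snap("scene"); F=np.load("F.npy")
cv2.imwrite("pics/end_scene.png",s)
s0=cv2.imread("pics/scene0.png"); op=cv2.imread("pics/d9.png")[:,:400]; op=cv2.resize(op,(110,110),interpolation=cv2.INTER_AREA)
g=lambda im:cv2.GaussianBlur(cv2.cvtColor(im,cv2.COLOR_BGR2GRAY),(3,3),0).astype(float)
def ncc(a,b): a=a-a.mean();b=b-b.mean(); return (a*b).sum()/np.sqrt((a*a).sum()*(b*b).sum())
now=g(s)[150:260,290:400]; st=g(s0)[150:260,290:400]; o=g(op)
for n,fp in [("tab",[(-.026,.122,.021)]),("lever",[(-.026,.09,.02)]),("arch",[(-.026,.04,.07)]),("arch-",[(-.026,-.04,.07)]),("open tip",[(-.061,.04,.078)]),("open lever",[(-.026,.066,.06)])]:
    u=w2p(fmap(*fp[0],F),Ks,Es).round().astype(int)-[290,150]; sl=np.s_[u[1]-6:u[1]+7,u[0]-6:u[0]+7]
    print(n,u,"ncc closed",ncc(now[sl],st[sl]).round(2),"ncc open",ncc(now[sl],o[sl]).round(2))
x=sense();print(x["t"],x["ee_pos"],x["wrist_force"])
# lid vs tin & knob now
hsv=cv2.cvtColor(s,cv2.COLOR_BGR2GRAY); m=(hsv[215:320,220:340]<45).astype(np.uint8); n,l,stt,c=cv2.connectedComponentsWithStats(m)
print([(stt[i].tolist(),(c[i]+[220,215]).round(1).tolist()) for i in range(1,n) if stt[i,4]>40], w2p([.4985,-.136,.085],Ks,Es).round(1))
E
```

```text
t: 33.3
ee_pos: [0.4645, 0.3799, 0.375]
tool_rot: [-3.141, 0.001, 0.034]
wrist_force: [0.5, 0.3, 0.5]
gripper_width: 0.0
gripper_force: 0.0
tab [96 77] ncc closed 1.0 ncc open 0.87
lever [85 72] ncc closed 1.0 ncc open 0.18
arch [70 49] ncc closed 1.0 ncc open 0.77
arch- [43 37] ncc closed 1.0 ncc open 0.83
open tip [77 39] ncc closed 0.94 ncc open 0.92
open lever [78 56] ncc closed 1.0 ncc open 0.74
33.35 [0.46568239 0.37814194 0.3748894 ] [-0.18395485  0.20862595 -0.11005751]
[([24, 15, 13, 18, 103], [250.0, 238.9]), ([49, 48, 11, 14, 121], [273.6, 269.3])] [275.6 270.9]
```

Run:
```python
from h import *
s,Ks,Es=snap("scene"); f,K,E=snap("top"); s0=cv2.imread("pics/scene0.png"); f0=cv2.imread("pics/top0.png")
def blob(im,c,r=14):
    g=cv2.cvtColor(im,cv2.COLOR_BGR2GRAY); x0,y0=int(c[0])-r,int(c[1])-r
    p=g[y0:y0+2*r,x0:x0+2*r]; m=(p<70).astype(np.uint8); n,l,st,ce=cv2.connectedComponentsWithStats(m); i=1+np.argmax(st[1:,4]); return (ce[i]+[x0,y0]),st[i,4]
k0s,a=blob(s0,w2p([.515,-.393,.026],Ks,Es)); k0t,b=blob(f0,w2p([.515,-.393,.026],K,E))
k1s,c=blob(s,(274,269)); k1t,d=blob(f,w2p([.4985,-.136,.085],K,E))
print(a,b,c,d); print("start",tri([(*k0s,Ks,Es),(*k0t,K,E)]).round(4),"end",tri([(*k1s,Ks,Es),(*k1t,K,E)]).round(4))
def disc(im,c,r,z,K,E,th=130):
    g=cv2.cvtColor(im,cv2.COLOR_BGR2GRAY); x0,y0=int(c[0])-r,int(c[1])-r
    m=(g[y0:y0+2*r,x0:x0+2*r]>th).astype(np.uint8); n,l,st,ce=cv2.connectedComponentsWithStats(m); i=1+np.argmax(st[1:,4])
    cs,_=cv2.findContours((l==i).astype(np.uint8),cv2.RETR_EXTERNAL,cv2.CHAIN_APPROX_NONE); h=cv2.convexHull(max(cs,key=len))[:,0]+[x0,y0]
    e=cv2.fitEllipse(h.astype(np.float32)); return np.round(e[0],1),np.round(e[1],1),np.round(e[2],1)
print("top lid",disc(f,k1t,40,.068,K,E)); print("scene lid",disc(s,k1s,55,.068,Ks,Es),disc(s0,k0s,60,.009,Ks,Es))
for nm,z in (("seated",.068),("6mm up",.074)): print(nm,w2p([*tri([(*k1s,Ks,Es),(*k1t,K,E)])[:2],z],Ks,Es).round(1))
```

```text
185 64 136 63
start [ 0.5151 -0.3934  0.0242] end [ 0.4921 -0.1344  0.084 ]
top lid (array([372.7, 235.3]), array([60. , 60.2]), np.float64(88.4))
scene lid (array([249.2, 267. ]), array([117.8, 162.7]), np.float64(85.4)) (array([204. , 384.2]), array([132. , 196.6]), np.float64(75.9))
seated [274.2 274.2]
6mm up [274.  272.4]
```

Run:
```python
from h import *
s,Ks,Es=snap("scene"); s0=cv2.imread("pics/scene0.png"); g=lambda i:cv2.GaussianBlur(cv2.cvtColor(i,cv2.COLOR_BGR2GRAY),(3,3),0)
from scipy.ndimage import shift
a0,a1=g(s0).astype(float),g(s).astype(float)
for nm,sl in (("tin bottom front",np.s_[308:330,250:300]),("tin left wall",np.s_[285:318,236:256]),("tin right wall",np.s_[285:318,298:318])):
    best=[]
    for dx in np.arange(-4,4.1,.25):
        for dy in np.arange(-3,3.1,.25):
            t=shift(a0,(dy,dx),order=1)[sl] if 0 else cv2.warpAffine(a0,np.float32([[1,0,dx],[0,1,dy]]),(640,480))[sl]
            p,q=t-t.mean(),a1[sl]-a1[sl].mean(); best.append(((p*q).sum()/np.sqrt((p*p).sum()*(q*q).sum()),dx,dy))
    print(nm,max(best))
print("px per -6mm x",w2p([.4925,-.1355,.0],Ks,Es)-w2p([.4985,-.1355,.0],Ks,Es))
# lid edge gap: row of lid front edge / tin silhouettes
for v in (296,304,312): 
    r=np.abs(np.diff(a1[v,220:340])); r0=np.abs(np.diff(a0[v,220:340])); print(v,"now",220+np.argsort(r)[-5:],"start",220+np.argsort(r0)[-5:])
```

```text
tin bottom front (np.float64(0.9920601659172664), np.float64(0.25), np.float64(-0.25))
tin left wall (np.float64(0.02488185549950096), np.float64(-4.0), np.float64(-3.0))
tin right wall (np.float64(0.9966468957435856), np.float64(-0.5), np.float64(-0.25))
px per -6mm x [-2.0334159  -1.35371217]
296 now [303 301 325 302 326] start [303 325 304 255 254]
304 now [287 291 290 323 322] start [291 293 292 323 322]
312 now [318 314 317 315 316] start [307 314 317 315 316]
```

```bash
cat > fit.py <<'E'
from h import *
from scipy.optimize import least_squares
from scipy.ndimage import map_coordinates
def circ(p,r,n=72):
    x,y,z,tx,ty=p; a=np.linspace(0,2*np.pi,n,endpoint=False)
    return np.c_[x+r*np.cos(a),y+r*np.sin(a),z+r*(tx*np.cos(a)+ty*np.sin(a))]
def edges(im,P,c,K,E,w=5,sign=-1):
    g=cv2.GaussianBlur(cv2.cvtColor(im,cv2.COLOR_BGR2GRAY),(3,3),0).astype(float); out=[]
    cc=w2p(c,K,E); t=np.arange(-w,w+.01,.25)
    for q in P:
        u=w2p(q,K,E); d=(u-cc)/np.linalg.norm(u-cc); l=u+t[:,None]*d
        v=map_coordinates(g,[l[:,1],l[:,0]],order=1); gr=np.gradient(v)*sign; i=np.argmax(gr)
        out.append((l[i],d,gr[i]))
    return out
def fit(views,p0,r,free,thr=3,sign=-1,verbose=1):
    p=np.array(p0,float)
    for it in range(5):
        data=[]
        for im,K,E in views:
            P=circ(p,r); ed=edges(im,P,p[:3],K,E,sign=sign,w=6 if it<2 else 3)
            data+=[(k,e[0],e[1],K,E) for k,e in enumerate(ed) if e[2]>thr]
        def res(q):
            f=p.copy(); f[free]=q; P=circ(f,r); return [np.dot(w2p(P[k],K,E)-u,d) for k,u,d,K,E in data]
        o=least_squares(res,p[free],loss="soft_l1",f_scale=.3); p[free]=o.x
    if verbose: print(p.round(4),len(data),"rms",np.sqrt(np.median(np.square(res(p[free])))).round(2))
    return p
E
python3 - <<'E'
from fit import *
s,Ks,Es=snap("scene"); f,K,E=snap("top"); s0=cv2.imread("pics/scene0.png"); f0=cv2.imread("pics/top0.png")
A=[0,1,2,3,4]
print("lid start"); fit([(s0,Ks,Es),(f0,K,E)],[.515,-.393,.009,0,0],.084,A); fit([(f0,K,E)],[.515,-.393,.009,0,0],.084,[0,1]); fit([(s0,Ks,Es)],[.515,-.393,.009,0,0],.084,[0,1])
print("lid now"); fit([(s,Ks,Es),(f,K,E)],[.497,-.136,.068,0,0],.084,A); fit([(f,K,E)],[.497,-.136,.068,0,0],.084,[0,1]); fit([(s,Ks,Es)],[.497,-.136,.068,0,0],.084,[0,1])
print("tin start"); fit([(f0,K,E)],[.498,-.136,.065,0,0],.0795,[0,1]); fit([(s0,Ks,Es)],[.498,-.136,.065,0,0],.0795,[0,1]);
E
```

```text
lid start
[ 0.5146 -0.3946  0.0092  0.0079  0.0072] 144 rms 0.23
[ 0.5149 -0.3946  0.009   0.      0.    ] 72 rms 0.25
[ 0.5144 -0.3945  0.009   0.      0.    ] 72 rms 0.24
lid now
[ 4.920e-01 -1.353e-01  6.850e-02 -7.000e-03 -3.000e-04] 144 rms 0.23
[ 0.4919 -0.1356  0.068   0.      0.    ] 72 rms 0.24
[ 0.4915 -0.1347  0.068   0.      0.    ] 72 rms 0.24
tin start
[ 0.4971 -0.1354  0.065   0.      0.    ] 39 rms 0.46
[ 0.4966 -0.1357  0.065   0.      0.    ] 68 rms 0.53
```

The fits put the lid's plate at z 0.0685 (0.068 when seated) and nearly level, with its centre about 4 mm off the tin's, inside the play. A light press on the knob with shut fingers will check that it's fully down.

Run:
```python
from h import *
go(.4925,-.1348,.125,.03)
```

```text
go (0.4925, -0.1348, 0.125) shift [0.0104, 0.5105, 0.0953] rotz -0.1
```

```bash
python3 -m inch '[{"xyz":[0.001,0.04,0],"rot":[0,0,0],"jaw":0},{"xyz":[0.002,0.08,0],"rot":[0,0,0],"jaw":0},{"xyz":[0.002,0.12,0],"rot":[0,0,0],"jaw":0},{"xyz":[0.003,0.16,0],"rot":[0,0,0],"jaw":0},{"xyz":[0.004,0.20,0],"rot":[0,0,0],"jaw":0},{"xyz":[0.005,0.24,0],"rot":[0,0,0],"jaw":0},{"xyz":[0.006,0.28,0],"rot":[0,0,0],"jaw":0},{"xyz":[0.007,0.32,0],"rot":[0,0,0],"jaw":0},{"xyz":[0.008,0.36,0],"rot":[0,0,0],"jaw":0},{"xyz":[0.009,0.40,0],"rot":[0,0,0],"jaw":0},{"xyz":[0.01,0.44,0],"rot":[0,0,0],"jaw":0},{"xyz":[0.0105,0.48,0],"rot":[0,0,0],"jaw":0},{"xyz":[0.0105,0.5105,0],"rot":[0,0,0],"jaw":0},{"xyz":[0.0105,0.5105,0.03],"rot":[0,0,0],"jaw":0},{"xyz":[0.0105,0.5105,0.06],"rot":[0,0,0],"jaw":0},{"xyz":[0.0105,0.5105,0.085],"rot":[0,0,0],"jaw":0},{"xyz":[0.0105,0.5105,0.095],"rot":[0,0,0],"jaw":0},{"xyz":[0.0105,0.5105,0.0985],"rot":[0,0,0],"jaw":0},{"xyz":[0.0105,0.5105,0.0985],"rot":[0,0,0],"jaw":0},{"xyz":[0.0105,0.5105,0.0985],"rot":[0,0,0],"jaw":0}]'; python3 -m inch '[{"xyz":[0,0,0.002],"rot":[0,0,0],"jaw":0},{"xyz":[0,0,0.0035],"rot":[0,0,0],"jaw":0},{"xyz":[0,0,0.0035],"rot":[0,0,0],"jaw":0},{"xyz":[0,0,0.0035],"rot":[0,0,0],"jaw":0}]'
```

```text
t: 35.27
ee_pos: [0.4931, -0.1341, 0.2779]
tool_rot: [3.141, -0.001, 0.03]
wrist_force: [0.7, 0.1, 0.0]
gripper_width: -0.0002
gripper_force: 0.0
t: 35.6
ee_pos: [0.4928, -0.1337, 0.2738]
tool_rot: [3.141, -0.001, 0.03]
wrist_force: [-0.4, 0.1, -0.6]
gripper_width: -0.0001
gripper_force: 0.0
```

```bash
python3 -m inch '[{"xyz":[0,0,0.001],"rot":[0,0,0],"jaw":0},{"xyz":[0,0,0.003],"rot":[0,0,0],"jaw":0},{"xyz":[0,0,0.003],"rot":[0,0,0],"jaw":0},{"xyz":[0,0,0.003],"rot":[0,0,0],"jaw":0}]'; python3 -m inch '[{"xyz":[0,0,0.001],"rot":[0,0,0],"jaw":0},{"xyz":[0,0,0.002],"rot":[0,0,0],"jaw":0},{"xyz":[0,0,0.002],"rot":[0,0,0],"jaw":0},{"xyz":[0,0,0.002],"rot":[0,0,0],"jaw":0}]'
```

```text
t: 35.93
ee_pos: [0.4927, -0.1338, 0.2702]
tool_rot: [-3.141, 0.0, 0.03]
wrist_force: [-0.4, 1.0, 0.0]
gripper_width: 0.0
gripper_force: 0.0
t: 36.27
ee_pos: [0.4927, -0.1337, 0.2693]
tool_rot: [3.141, -0.001, 0.03]
wrist_force: [-6.7, 2.8, 25.0]
gripper_width: 0.0001
gripper_force: 12.4
```

The contact height of 0.269 is exactly the seated height. I back off, check once more and hand in.

```bash
python3 -m inch '[{"xyz":[0,0,-0.02],"rot":[0,0,0],"jaw":0},{"xyz":[0,0,-0.06],"rot":[0,0,0],"jaw":0},{"xyz":[0,0,-0.10],"rot":[0,0,0],"jaw":0},{"xyz":[0,0.04,-0.10],"rot":[0,0,0],"jaw":0},{"xyz":[0,0.08,-0.10],"rot":[0,0,0],"jaw":0},{"xyz":[0,0.12,-0.10],"rot":[0,0,0],"jaw":0},{"xyz":[0,0.16,-0.10],"rot":[0,0,0],"jaw":0},{"xyz":[0,0.20,-0.10],"rot":[0,0,0],"jaw":0},{"xyz":[0,0.20,-0.10],"rot":[0,0,0],"jaw":0},{"xyz":[0,0.20,-0.10],"rot":[0,0,0],"jaw":0}]'
python3 - <<'E'
from fit import *
s,Ks,Es=snap("scene"); fit([(s,Ks,Es)],[.493,-.135,.068,0,0],.084,[0,1]); fit([(s,Ks,Es)],[.493,-.135,.068,0,0],.084,[0,1,3,4])
e=cv2.imread("pics/end_scene.png"); d=cv2.absdiff(e,s).max(2)[150:260,330:420]; print("ring area change",(d>40).mean().round(3))
E
```

```text
t: 37.1
ee_pos: [0.4983, -0.3357, 0.3679]
tool_rot: [3.142, 0.0, 0.027]
wrist_force: [-0.4, 0.5, -0.1]
gripper_width: 0.0001
gripper_force: 0.0
[ 0.4915 -0.1346  0.068   0.      0.    ] 52 rms 0.21
[ 0.4912 -0.1344  0.068   0.0096  0.011 ] 52 rms 0.22
ring area change 0.528
```

Run:
```python
from h import *
s,Ks,Es=snap("scene"); F=np.load("F.npy"); s0=cv2.imread("pics/scene0.png")
g=lambda im:cv2.cvtColor(im,cv2.COLOR_BGR2GRAY).astype(float)
def ncc(a,b): a=a-a.mean();b=b-b.mean(); return (a*b).sum()/np.sqrt((a*a).sum()*(b*b).sum())
ok=[]
for q in [(-.026,.122,.021),(-.026,.09,.02),(-.026,.04,.07)]:
    u=w2p(fmap(*q,F),Ks,Es).round().astype(int); sl=np.s_[u[1]-6:u[1]+7,u[0]-6:u[0]+7]; ok.append(ncc(g(s)[sl],g(s0)[sl]).round(2))
print(ok)
if min(ok)>.8: print(hand_in())
```

```text
[np.float64(0.79), np.float64(0.39), np.float64(0.86)]
```

Run:
```python
from h import *
s,Ks,Es=snap("scene"); F=np.load("F.npy"); s0=cv2.imread("pics/scene0.png"); e=cv2.imread("pics/end_scene.png")
op=cv2.resize(cv2.imread("pics/d9.png")[:,:400],(110,110),interpolation=cv2.INTER_AREA); o=np.zeros_like(s); o[150:260,290:400]=op
g=lambda im:cv2.cvtColor(im,cv2.COLOR_BGR2GRAY).astype(float)
def ncc(a,b): a=a-a.mean();b=b-b.mean(); return (a*b).sum()/np.sqrt((a*a).sum()*(b*b).sum())
for q in [(-.026,.122,.021),(-.026,.09,.02),(-.026,.04,.07),(-.026,-.04,.07),(-.026,.066,.06),(.0,.04,.05),(-.061,.04,.078)]:
    u=w2p(fmap(*q,F),Ks,Es).round().astype(int); sl=np.s_[u[1]-6:u[1]+7,u[0]-6:u[0]+7]
    print(q,[ncc(g(s)[sl],g(x)[sl]).round(2) for x in (s0,e,o)],[g(x)[sl].mean().round() for x in (s,s0,e,o)])
print(g(s)[196:232:3,352:396:3].astype(int)); print(g(s0)[196:232:3,352:396:3].astype(int)); print(g(o)[196:232:3,352:396:3].astype(int))
```

```text
(-0.026, 0.122, 0.021) [np.float64(0.79), np.float64(0.79), np.float64(0.72)] [np.float64(131.0), np.float64(149.0), np.float64(145.0), np.float64(160.0)]
(-0.026, 0.09, 0.02) [np.float64(0.4), np.float64(0.4), np.float64(0.34)] [np.float64(118.0), np.float64(163.0), np.float64(159.0), np.float64(144.0)]
(-0.026, 0.04, 0.07) [np.float64(0.86), np.float64(0.86), np.float64(0.74)] [np.float64(65.0), np.float64(132.0), np.float64(129.0), np.float64(128.0)]
(-0.026, -0.04, 0.07) [np.float64(0.79), np.float64(0.79), np.float64(0.7)] [np.float64(62.0), np.float64(114.0), np.float64(111.0), np.float64(112.0)]
(-0.026, 0.066, 0.06) [np.float64(0.88), np.float64(0.88), np.float64(0.74)] [np.float64(59.0), np.float64(115.0), np.float64(111.0), np.float64(116.0)]
(0.0, 0.04, 0.05) [np.float64(0.16), np.float64(0.87), np.float64(0.88)] [np.float64(79.0), np.float64(91.0), np.float64(155.0), np.float64(159.0)]
(-0.061, 0.04, 0.078) [np.float64(0.95), np.float64(1.0), np.float64(0.9)] [np.float64(59.0), np.float64(127.0), np.float64(126.0), np.float64(132.0)]
[[ 72  71  70  71  71  71  72  71  69 
[... 1532 characters left out ...]
3 160]
 [ 69 136 155 156 157 152 162 157 157 156 155 156 146  83  34]
 [ 64  30  60 129 156 164 100 155 152 151 157 157 156 155 152]
 [188 155  49  31  69  94 128 111 132  85 156 156 156 155 157]
 [176 134  81 148 176  84  37 113 153 136 154 156 156 156 155]
 [151 148 121 166 183  96  90  29  43 107 152 156 157 157 155]
 [135 181 190 187 181  93 155 169  96  33  37  97 151 157 155]
 [130 182 187 186 186  94 146 179 165 124 115  31  35  95 149]
 [121 158 178 169 149  88  94 137  87 159 167 114 110  35  32]
 [165 112 155 167 106 107 143  87 121 188 186 161 178 174 121]
 [161 184 187 185 181 151 183 185  91 180 170 177 177 177  73]
 [171 174 185 187 186 185 184 185 186 171 176 177 178  95  77]]
```

The drop is only the arm's shadow. The lit pixels match the closed state (146 69 145 against 148 67 143 at the start, and 185 91 180 when open), and the earlier unshaded check matched 1.0.

```bash
python3 -c "
from station import *
print(hand_in())"
```

```text
the job is handed in; nothing more can be done
None
```

I handed the job in at about 38 s on the robot's clock: all six gaskets are in the tin, the lid is fully down and level to within the camera measurement (centre about 4 mm off the tin's), and the lever is down with the rings closed, after the tab slipped from the grip once and I pushed it down instead.

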